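# Mount the nest plate on the sloping fixture and lock it with the quarter-turn T-bolt

## Robot

A 6-joint arm with a two-finger parallel gripper is mounted at the origin on the work surface. World frame = base frame: x ahead of the robot, y to its left, z up, the work surface at z = 0. Lengths are in m, angles in rad, forces in N, time in s.
With the tool pointing down it reaches from about 0.275 to 0.875 m from the base axis. Payload 12.5 kg.
Tool frame: the origin (TCP) lies at the very end of the fingers, on their centre line; the grasp point (between the pads) lies 19 mm behind it; x points along the fingers, y is the direction in which the jaws open and shut, and the axes are right-handed (so a half turn about x gives the same grasp; the last joint's range is limited). The gripper opens to 85 mm and grips with 20 to 120 N. Pads are 22 mm wide; open, the fingers measure 114 mm over their backs; the gripper's body (76 mm by 85 mm) begins 54 mm behind the grasp point. The pads swing forward as they close: fully open they stand 13 mm farther back than shut.
Start: joints at [-1.204, 0.351, 1.652, -0, 1.139, -0.085], TCP at [0.24, -0.495, 0.198] pointing down, gripper open.
Joint ranges: [-2.75, 2.75], [-0.79, 2.1], [0.01, 2.65], [-1.57, 4.71], [0.07, 3.14], [-2.87, 2.87]. Speed limits (rad/s): [2.22, 2.22, 2.79, 3.14, 3.14, 3.14].

## Interface

Orientations are given as a 3x3 rotation matrix whose columns are the frame's x, y, z axes.
In Python, from bench import manip gives the robot as it stands. Calls block until the motion is done:
- manip.move_ptp(position, orientation): joint-space move of the TCP to a pose.
- manip.move_l(position, attitude=None, max_speed=0.15): straight line of the TCP; attitude=None keeps the orientation; max_speed is the mean speed in m/s.
- manip.move_j(angles): joint-space move.
- manip.set_gripper(opening, effort=None): opening from 0.0 (shut) to 1.0 (fully open); effort is the grip in N (None keeps the last); returns when the fingers have stopped.
- manip.dwell(seconds).
- manip.inverse_kinematics(position, orientation): joint angles nearest the present ones, or None.
- manip.grab_frame(name): name is "scene" or "top"; returns (picture, depth): 420x560x3 uint8, red, green, blue; 420x560 float32, m along the optical axis (not along the pixel's ray), 0 where there is no reading.
- manip.get_calibration(name): a dict with "camera_matrix" (3x3 intrinsics, pixels), "R" (3x3) and "t" (3): a world point X has camera coordinates R X + t. Camera axes: x right, y down, z forward; pixel columns grow to the right and rows downward; lengths in m; the calibration is good to about 2 mm. A picture is of the moment at which its call begins. get_calibration takes no time and is no camera call.
A pose or a line that the arm cannot do raises manip.Unreachable and nothing moves.
- manip.sign_off(): hands the job in, once; it reports no verdict.
Trained networks look in the newest picture that a camera, given by its name, has taken for a name from the list of things; names that differ only in an ending like _2 or _b are one class to them, and where a whole thing is asked for, a point or a joint stands for the part that bears it (a point fixed in the world has none). Each returns a list of dicts, best first, with "confidence" (0 to 1); they miss things now and then, are a little off and sometimes report something else, mostly with a low value. They report only what shows in the picture. A call takes as long as a camera call. They do not tell look-alikes from the thing itself.
- manip.look_for(camera, name): "at" ([x, y, z] in m, in world coordinates, good to about 4 mm: the middle of the surface that is visible of it).
Readings, each from a call of its own:
- manip.current_time(): time.
- manip.current_qpos(): joint angles.
- manip.current_joint_vel(): joint speeds.
- manip.current_joint_torque(): joint torques, N m.
- manip.current_ee_pos(): TCP position.
- manip.current_tcp_rot(): TCP orientation.
- manip.current_force(): force on the tool from outside, world axes, zero at the start.
- manip.current_ft_torque(): the same for the moment, N m.
- manip.current_grip_width(): opening from 0.0 (shut) to 1.0 (fully open).
Only numpy, scipy, OpenCV 4.12 (cv2) and the standard library are available. Lean on these libraries where they do the work, as an engineer would, in place of code of your own. Each camera call takes 0.05 s, during which the arm holds its last target.

## Task

Change over the sloping assembly fixture: lay the nest plate fully home on its face, its two holes over the two dowels and its slot over the slot in the face, then take the T-bolt (the pin with the bar handle) out of the rack, pass its T-head down through both slots until its flange rests on the plate, and give it a quarter turn to lock it, so that the bar handle stands square across the slot. Let go, and leave the round-knob pins and everything else on the bench where they are.

Things in the scene. Friction and masses are not known exactly. Their poses are not given: they have to be found in the camera images.
- seat: Face of the fixture: aluminium plate 120 x 190 x 12 mm on a blue-based profile stand, fixed, sloping 30 degrees from level, facing up and towards the robot's side. Origin: centre of its top surface, 120 mm above the bench. x runs up the slope, y across it (to the left seen from the robot), z out of the face.
- fixture: Stand of the face: blue base 170 (x) x 190 mm (y) on the bench, short legs in front, tall ones behind, as wide as the face. Origin: under the face's centre, on the bench; x away from the robot, z up. A camera post, 20 mm square, stands behind the face at x = 80, y = 83 mm; its camera (50 mm cube) hangs at x = 20 to 90, y = 45 to 95, z = 300 to 385 mm, over the upper edge.
- seat_dowel (a point): Foot of one of the two steel dowels on the face, at x = 28, y = 70 mm in seat; the other stands at x = 28, y = -70 mm. Each is 10 mm in diameter and 14 mm high, the last 5 mm a cone. Axes as seat.
- seat_slot (a point): Centre of the through slot of the face, at its top surface: x = 0, y = -50 mm in seat. 16 mm wide (x), 36 mm long (y), open underneath all round. Axes as seat.
- plate: Nest plate, loose: aluminium plate 84 (x) x 170 (y) x 8 mm (z), 0.3 to 0.45 kg, with a black nest block, two round holes and a slot. Origin: centre of its underside; z up. Mounted, its frame coincides with that of seat; let go, it settles up to 1 mm down the slope against the dowels.
- plate_block (a point): Place to grip the nest block, at x = 0, y = 20, z = 33 mm in plate. The block is 36 x 36 mm, square to the plate, 30 mm high on the 8 mm plate (top 38 mm above the underside), open at the top with 7 mm walls. Axes as plate.
- plate_hole (a point): Centre of one of the plate's two through holes, 12 mm in diameter, at its underside: x = 28, y = 70 mm in plate; the other is at x = 28, y = -70 mm. Axes as plate.
- plate_slot (a point): Centre of the plate's through slot, at its underside: x = 0, y = -50 mm in plate. 16 mm wide (x), 36 mm long (y). Axes as plate.
- rack: Steel pin rack of folded sheet, 60 (x) x 244 mm (y, over its feet), fixed to the bench; top of its shelf 55 mm up. Origin: its centre, on the bench. Three slots 16 (x) x 36 mm (y) at y = -64, 0 and 64 mm: the T-bolt and two round-knob pins hang in them by their flanges, in any order.
- tbolt: T-bolt, loose, 0.09 to 0.15 kg. Origin: on its axis at the underside of its flange (30 mm diameter, 6 mm thick); z up along the axis. Below: shank 12 mm in diameter and T-head. Above: neck 14 mm in diameter and bar handle. Handle and head both run along y. It hangs upright in the rack, within 3 degrees of its slot's line. It turns freely, without a stop.
- tbolt_head (a point): Centre of the T-head, a bar 12 (x) x 32 (y) x 8 mm, from 22 to 30 mm below the flange's underside. Plate and face together are 20 mm thick: with the flange on the plate the head is 2 mm clear below the face and can be turned. Axes as tbolt.
- tbolt_handle (a point): Place to grip the black bar handle, 29 mm above the flange's underside. The handle is 14 (x) x 50 (y) mm and reaches from 15 to 39 mm above the flange's underside: grip it across its 14 mm. Axes as tbolt.
- pin0: Bystander hanging in the rack: plain pin with a round black knob 26 mm in diameter, top 39 mm above the rack's shelf, straight round shank. Origin: axis, underside of the flange.
- pin1: A second one, the same as pin0.
- motor: Bystander: small gear motor, upright steel and brass cylinder 26 mm in diameter, 56 mm high. Origin: centre of its foot.
- motor2: A second gear motor, the same as motor.
- bottle: Bystander: white plastic bottle 34 mm in diameter, 85 mm high. Origin: centre of its foot.
- housing: Bystander: white wall-controller housing 86 x 86 x 18 mm, lying flat. Origin: centre of its underside.
- driver: Bystander: black-handled screwdriver 170 mm long lying along its x axis, 26 mm thick. Origin: under its middle.
- tape: Bystander: roll of clear tape lying flat, 90 mm in diameter, 25 mm high. Origin: centre of its underside.
Mind the look-alikes: they are no part of the job. Leave any purple or yellow look-alike of the tbolt alone.

How it is judged:
On the way, in this order (a step that is already met when the one before it is completed fails the run):
1. the nest plate lies home on the fixture's face, over both dowels, slot over slot (x of plate in the frame of seat between -0.003 and 0.003 m and y of plate in the frame of seat between -0.003 and 0.003 m and z of plate in the frame of seat between -0.002 and 0.002 m and angle between the z axis of plate and the z axis of seat, either way round below 0.035 rad and distance between plate_slot and seat_slot below 0.005 m), for 0.2 s.
2. the T-head has passed through both slots and is below the face, still along the slot (all of step 1 and z of tbolt_head in the frame of seat between -0.022 and -0.0165 m and x of tbolt_head in the frame of seat_slot between -0.006 and 0.006 m and y of tbolt_head in the frame of seat_slot between -0.012 and 0.012 m and angle between the y axis of tbolt and the y axis of seat, either way round below 0.35 rad), for 0.1 s.
At the end, for the whole second after the job is handed in: The nest plate lies on the face within 3 mm along and across and 2 mm in height, flat within 2 degrees, slot over slot; the T-bolt stands on it (flange from 2 mm below to 3 mm above), its T-head below the face and across the slot within 15 degrees; both let go and at rest (all of step 1 and z of tbolt_head in the frame of seat between -0.022 and -0.0165 m and x of tbolt_head in the frame of seat_slot between -0.006 and 0.006 m and y of tbolt_head in the frame of seat_slot between -0.012 and 0.012 m and angle between the y axis of tbolt and the x axis of seat, either way round below 0.26 rad and angle between the z axis of tbolt and the z axis of seat, either way round below 0.15 rad and z of tbolt in the frame of seat between 0.006 and 0.011 m and linear speed of each of plate, tbolt below 0.02 m/s and angular speed of tbolt below 0.2 rad/s); the robot touches nothing.
It fails at once if a round-knob pin is moved by more than 15 mm (distance of any of pin0, pin1 from where it was at the start of the episode above 0.015 m).
It fails at once if another bystander (either motor, bottle, housing, screwdriver, tape) is moved by more than 25 mm (distance of any of motor, bottle, housing, driver, tape, motor2 from where it was at the start of the episode above 0.025 m).
It also fails if it takes over 67 s, if anything falls off the work surface, if the arm or the gripper's body presses on something with over 40 N, if the wrist force passes 120 N, or if a joint passes its speed limit or range.

## Working session

There is one attempt and no reset: what is moved stays moved. The work goes in short steps, each a Python script; the robot and the scene stay as the last script left them, time stands still between calls to the robot, and variables do not carry over. Pictures are saved under pics/ and viewed, and the job is handed in when it is done.

```bash
ls; mkdir -p pics
python3 - <<'E'
from bench import manip
import numpy as np, cv2
for n in ("scene","top"):
    p,d=manip.grab_frame(n); np.savez(f"{n}0.npz",p=p,d=d)
    cv2.imwrite(f"pics/{n}0.png",p[:,:,::-1])
    c=manip.get_calibration(n); print(n,{k:np.round(np.array(v),4).tolist() for k,v in c.items()})
for n in ("scene","top"):
  for t in ("seat","fixture","plate","plate_block","plate_hole","plate_slot","seat_slot","seat_dowel","rack","tbolt","tbolt_handle","pin0","motor","bottle"):
    try: print(n,t,[(np.round(r["at"],3).tolist(),round(r["confidence"],2)) for r in manip.look_for(n,t)])
    except Exception as e: print(n,t,e)
print(manip.current_time())
E
```

```text
pics
scene {'camera_matrix': [[534.9569, 0.0, 279.7934], [0.0, 534.9569, 214.4673], [0.0, 0.0, 1.0]], 'R': [[-0.8665, 0.4991, 0.0011], [0.3722, 0.6476, -0.6649], [-0.3325, -0.5757, -0.747]], 't': [0.4649, -0.1402, 1.7449]}
top {'camera_matrix': [[496.9664, 0.0, 280.118], [0.0, 496.9664, 200.0812], [0.0, 0.0, 1.0]], 'R': [[0.0025, -1.0, 0.0029], [-0.9798, -0.003, -0.1997], [0.1997, -0.0023, -0.9798]], 't': [0.0068, 0.5505, 1.2277]}
scene seat []
scene fixture [([0.701, 0.094, 0.106], 0.84)]
scene plate []
scene plate_block [([0.446, -0.312, 0.006], 0.92)]
scene plate_hole [([0.448, -0.311, 0.007], 0.57), ([0.699, 0.095, 0.107], 0.26)]
scene plate_slot [([0.451, -0.309, 0.005], 0.75)]
scene seat_slot [([0.657, 0.034, 0.123], 0.86)]
scene seat_dowel [([0.66, 0.042, 0.12], 0.6)]
scene rack [([0.41, 0.012, 0.018], 0.65), ([0.48, 0.354, 0.059], 0.64)]
scene tbolt [([0.608, 0.405, 0.061], 0.85), ([0.368, 0.287, 0.054], 0.7), ([0.475, 0.324, 0.084], 0.48), ([0.481, 0.384, 0.085], 0.46), ([0.481, 0.354, 0.059], 0.36)]
scene tbolt_handle [([0.614, 0.405, 0.056], 0.75), ([0.372, 0.28, 0.056], 0
[... 549 characters left out ...]
e_block [([0.44, -0.319, 0.008], 0.74)]
top plate_hole [([0.441, -0.321, 0.007], 0.96)]
top plate_slot [([0.44, -0.323, 0.008], 0.6)]
top seat_slot [([0.658, 0.018, 0.119], 0.8)]
top seat_dowel [([0.655, 0.016, 0.124], 0.96)]
top rack [([0.464, 0.292, 0.054], 0.62), ([0.436, -0.322, 0.006], 0.37)]
top tbolt [([0.604, 0.398, 0.06], 0.78), ([0.465, 0.313, 0.09], 0.58), ([0.361, 0.272, 0.066], 0.52)]
top tbolt_handle [([0.597, 0.401, 0.063], 0.69), ([0.36, 0.27, 0.067], 0.46), ([0.462, 0.317, 0.089], 0.44)]
top pin0 [([0.655, 0.019, 0.121], 0.58), ([0.461, 0.249, 0.096], 0.4)]
top motor [([0.438, -0.322, 0.006], 0.67), ([0.535, 0.287, 0.047], 0.47)]
top bottle [([0.39, 0.372, 0.056], 0.58)]
1.5
```

View pics/top0.png

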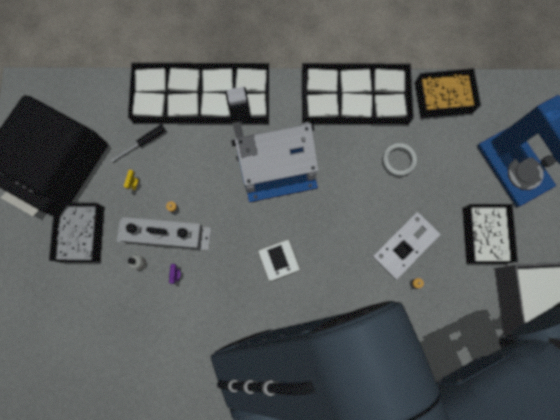

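View pics/scene0.png

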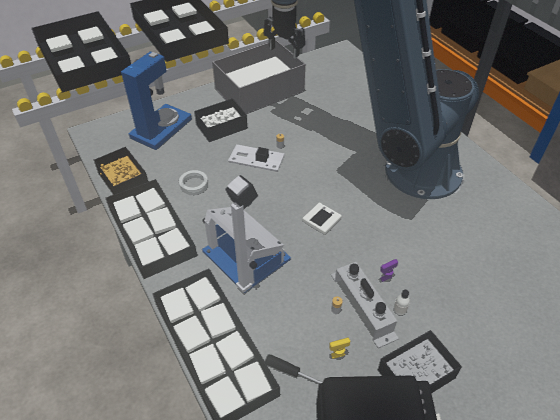

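The top view shows the fixture at about (280,155), the plate at (407,245) and the rack at (160,232). There are three tbolt candidates: a black bar in the rack's middle slot at (157,231), a purple one at (174,272) and a yellow one at (131,180). The black bar fits the description. The black knobs at (132,229) and (183,233) are the round pins. I'll enlarge these areas to confirm.

Run:
```python
import numpy as np, cv2
p=np.load("top0.npz")["p"][:,:,::-1]; s=np.load("scene0.npz")["p"][:,:,::-1]
def c(im,u,v,w,h,f): return cv2.resize(im[v:v+h,u:u+w],None,fx=f,fy=f,interpolation=cv2.INTER_CUBIC)
a=c(p,105,200,120,90,3.3);b=c(p,360,200,90,90,3.3)
e=c(p,225,110,110,95,3.3);f=c(s,325,250,90,100,3.3)
H=330
def pad(x,W): 
    o=np.zeros((300,W,3),np.uint8); x=x[:300,:W]; o[:x.shape[0],:x.shape[1]]=x; return o
cv2.imwrite("pics/crop0.png",np.vstack([np.hstack([pad(a,400),pad(b,400)]),np.hstack([pad(e,400),pad(f,400)])]))
```

```text
(no output)
```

View pics/crop0.png

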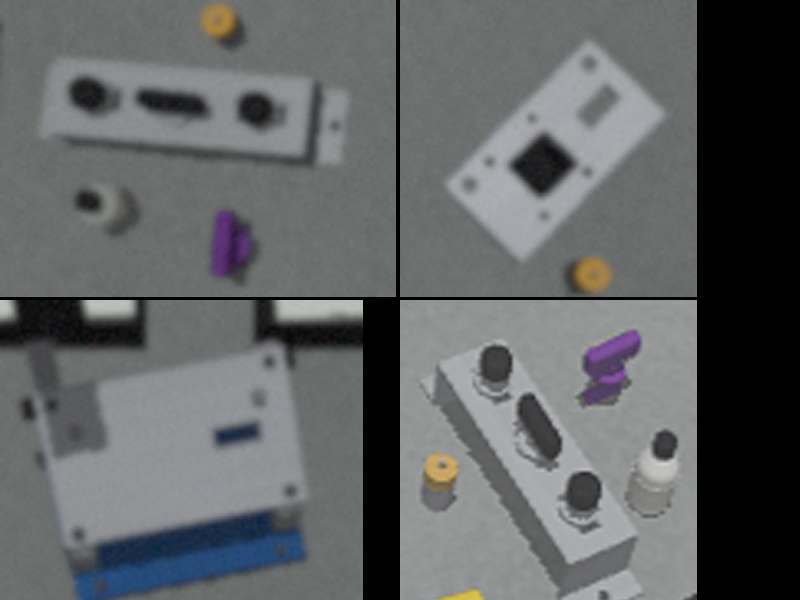

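The crop confirms it: the black bar-handled pin at crop (172,103), top-view (157,231), is the T-bolt. The purple one is a look-alike lying loose. The plate's holes lie on its upper-left long edge and its slot at the upper-right end. Next I fit the poses by matching model edges.

```bash
cat > fit.py <<'E'
import numpy as np, cv2, json
from scipy.optimize import least_squares
from scipy.ndimage import map_coordinates
from bench import manip
def Rz(a): c,s=np.cos(a),np.sin(a); return np.array([[c,-s,0],[s,c,0],[0,0,1.]])
def Ry(a): c,s=np.cos(a),np.sin(a); return np.array([[c,0,s],[0,1,0],[-s,0,c]])
S30=Ry(-np.pi/6)   # x axis -> (c,0,s) up slope
def cal(n):
    c=manip.get_calibration(n); return [np.array(c[k]) for k in("camera_matrix","R","t")]
def proj(X,c):
    K,R,t=c; Y=X@R.T+t; Y=Y@K.T; return Y[:,:2]/Y[:,2:]
def rect(cx,cy,lx,ly,z,n=16):
    P=[(cx-lx/2,cy-ly/2),(cx+lx/2,cy-ly/2),(cx+lx/2,cy+ly/2),(cx-lx/2,cy+ly/2)]
    return [np.array([[*P[i],z],[*P[(i+1)%4],z]]) for i in range(4)]
def sample(segs,n=24):
    P=[];T=[]
    for a,b in segs:
        w=np.linspace(.06,.94,n)[:,None]; P.append(a+(b-a)*w); T.append(np.repeat((b-a)[None]/np.linalg.norm(b-a),n,0))
    return np.vstack(P),np.vstack(T)
def edgefit(gray,c,segs,pose,p0,win=5,iters=12,loss=1.0,mask=None):
    """pose(p)->(R,t)"""
    g=cv2.GaussianBlur(gray.astype(np.float32),(0,0),.8)
    P,T=sample(segs); p=np.array(p0,float)
    for it in range(iters):
        w=max(2.,win*(1-it/iters)); s=np.arange(-w,w+.01,.25)
        R,t=pose(p); A=proj(P@R.T+t,c); B=proj((P+T*1e-3)@R.T+t,c); d=B-A; d/=np.linalg.norm(d,axis=1)[:,None]
        nrm=np.c_[-d[:,1],d[:,0]]
        Q=A[:,None]+nrm[:,None]*s[None,:,None]
        v=map_coordinates(g,[Q[...,1],Q[...,0]],order=1,mode='nearest')
        gr=np.abs(np.gradient(v,axis=1))*np.exp(-.5*(s/(w*.7))**2); k=gr.argmax(1)
        k=np.clip(k,1,len(s)-2); i=np.arange(len(k)); y0,y1,y2=gr[i,k-1],gr[i,k],gr[i,k+1]
        off=s[k]+.25*.5*(y0-y2)/np.minimum(y0-2*y1+y2,-1e-6)
        ok=(gr.max(1)>3)
        tgt=A+nrm*off[:,None]
        if mask is not None: ok&=mask(A)
        def res(q):
            R,t=pose(q); return (np.sum((proj(P@R.T+t,c)-tgt)*nrm,1))[ok]
        p=least_squares(res,p,loss='soft_l1',f_scale=.3).x
    r=res(p); return p,np.median(np.abs(r)),ok.sum(),len(ok)
def draw(im,c,segs,R,t,col):
    for a,b in segs:
        q=proj(np.array([a,b])@R.T+t,c)
        cv2.line(im,tuple(np.int32(np.round(q[0]*16))),tuple(np.int32(np.round(q[1]*16))),col,1,cv2.LINE_AA,4)
def circ(cx,cy,r,z,n=12):
    a=np.linspace(0,2*np.pi,n+1); Q=np.c_[cx+r*np.cos(a),cy+r*np.sin(a),0*a+z]; return [Q[i:i+2] for i in range(n)]
PLATE=rect(0,0,.084,.170,.008)+rect(0,-.05,.016,.036,.008)+rect(0,.02,.036,.036,.038)
SEAT=rect(0,0,.12,.19,0)+rect(0,-.05,.016,.036,0)
E
cat > m1.py <<'E'
from fit import *
out={}
for n in("top","scene"):
    z=np.load(n+"0.npz"); im=z["p"][:,:,::-1].copy(); g=cv2.cvtColor(im,cv2.COLOR_BGR2GRAY); c=cal(n)
    big=cv2.resize(im,None,fx=4,fy=4,interpolation=cv2.INTER_CUBIC)
    cb=[np.diag([4,4,1.])@c[0]+np.array([[0,0,1.5],[0,0,1.5],[0,0,0]]),c[1],c[2]]
    flat=lambda z:(lambda p:(Rz(p[2]),np.array([p[0],p[1],z])))
    seatp=lambda p:(Rz(p[2])@S30,np.array([p[0],p[1],.12]))
    p,*q=edgefit(g,c,PLATE,flat(0),[.44,-.32,np.radians(42)]); print(n,"plate",np.round(p,4),np.degrees(p[2]),q); draw(big,cb,PLATE,*flat(0)(p),(0,0,255)); 
    pp=proj(np.array([[p[0],p[1],0]]),c)[0]
    if n=="top":
        s,*q=edgefit(g,c,SEAT,seatp,[.655,.02,np.radians(9)],mask=lambda A:~((A[:,0]<260)&(A[:,1]<165))); print(n,"seat",np.round(s,4),np.degrees(s[2]),q); draw(big,cb,SEAT+circ(.028,.07,.005,0)+circ(.028,-.07,.005,0)+circ(.028,-.07,.003,.014),*seatp(s),(0,0,255)); ps=proj(np.array([[s[0],s[1],.12]]),c)[0]
    H=rect(0,0,.014,.05,.094)
    h,*q=edgefit(g,c,H,flat(0),[.465,.315,0.08],win=3); print(n,"handle",np.round(h,4),np.degrees(h[2]),q); draw(big,cb,H,*flat(0)(h),(0,0,255)); ph=proj(np.array([[h[0],h[1],.08]]),c)[0]
    def cr(q,w=400,hh=300): u,v=int(q[0]*4),int(q[1]*4); return big[v-hh//2:v+hh//2,u-w//2:u+w//2]
    cs=[cr(pp),cr(ph)]+([cr(ps)] if n=="top" else [])
    cv2.imwrite(f"pics/fit_{n}.png",np.vstack([np.hstack(cs[:2]),np.hstack([cs[2],cs[2]*0])]) if len(cs)>2 else np.hstack(cs))
E
python3 m1.py
```

```text
top plate [ 0.4412 -0.3246  0.7595] 43.518314624262324 [np.float64(0.1382078439910729), np.int64(283), 288]
top seat [0.6529 0.0164 0.2262] 12.961256712113308 [np.float64(0.12001100254116474), np.int64(123), 192]
top handle [ 0.4647  0.3137 -0.1407] -8.059301442660189 [np.float64(0.08900787920014336), np.int64(96), 96]
scene plate [ 0.4395 -0.3258  0.7673] 43.962427381518225 [np.float64(0.16547324680424755), np.int64(262), 288]
scene handle [ 0.4699  0.3213 -0.0654] -3.7486054488881564 [np.float64(0.3518854144361747), np.int64(77), 96]
```

View pics/fit_top.png

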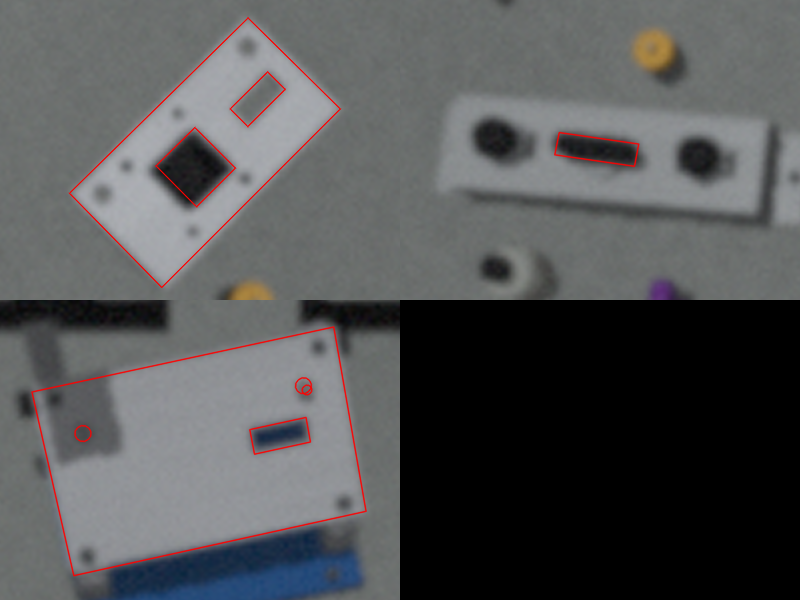

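View pics/fit_scene.png

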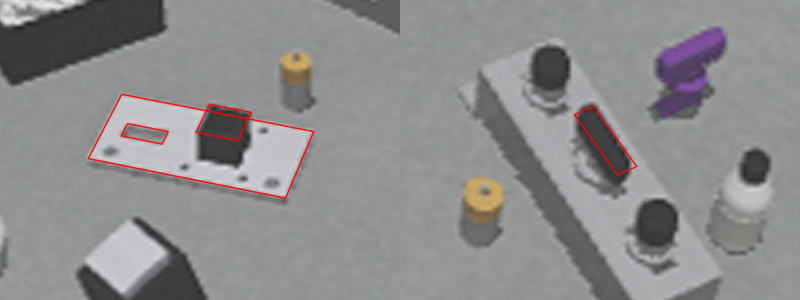

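Both fits sit well on their outlines. The plate's two-camera mean is (0.4405, -0.325, 43.7°), and the seat is at (0.653, 0.016, 13.0°). Next I check reachability for the whole sequence.

```bash
cat > h.py <<'E'
from fit import *
SEATP=np.array([.6529,.0164,np.radians(12.96)])
PL=np.array([.4405,-.3252,np.radians(43.7)])
def seatpose(p=SEATP): return Rz(p[2])@S30, np.array([p[0],p[1],.12])
def tool(R,s,turn=0.):
    """tool x=-z, y = s*x turned about obj z"""
    B=np.array([[0,s,0],[0,0,-s],[-1,0,0.]])
    B=np.c_[[0,0,-1.],[s,0,0],np.cross([0,0,-1.],[s,0,0])]
    return R@Rz(turn)@B
def tcp(R,t,pt,s,up=0.,turn=0.,off=(0,0,0)):
    """TCP pose so that grasp point (19mm behind TCP) at pt in obj frame"""
    q=np.array(pt,float)+np.array(off,float); q[2]+=up-.019
    return R@q+t, tool(R,s,turn)
BLK=[0,.02,.033]; HND=[0,-.05,.008+.029]
E
python3 - <<'E'
from h import *
Rs,ts=seatpose(); Rp,tp=Rz(PL[2]),np.array([PL[0],PL[1],0])
print(manip.current_time(),np.round(manip.current_qpos(),2))
ik=manip.inverse_kinematics
for s in(1,-1):
    print(s)
    for nm,a in [("pick",tcp(Rp,tp,BLK,s)),("pickup",tcp(Rp,tp,BLK,s,.1)),("pl",tcp(Rs,ts,BLK,s)),("plup",tcp(Rs,ts,BLK,s,.1))]+[("bolt",tcp(Rz(np.radians(-5)),np.array([.465,.315,.055]),[0,0,.029],s)),("ins",tcp(Rs,ts,HND,s)),("insup",tcp(Rs,ts,HND,s,.1)),("t+",tcp(Rs,ts,HND,s,0,np.pi/2)),("t-",tcp(Rs,ts,HND,s,0,-np.pi/2))]:
        q=ik(*a); print(nm,np.round(a[0],3),None if q is None else np.round(q,2))
E
```

```text
1.5 [-1.2   0.35  1.65 -0.    1.14 -0.08]
1
pick [ 0.427 -0.311  0.014] [-0.72  0.58  1.84 -0.    0.73 -1.48]
pickup [ 0.427 -0.311  0.114] [-0.72  0.42  1.79 -0.    0.94 -1.48]
pl [0.642 0.034 0.132] [-0.09  0.4   1.88  0.43  0.39 -0.68]
plup [0.593 0.023 0.219] [-0.13  0.19  1.92  0.33  0.56 -0.59]
bolt [0.465 0.315 0.065] [ 0.51  0.54  1.73 -0.    0.87  0.6 ]
ins [ 0.655 -0.034  0.136] [-0.22  0.42  1.84  0.51  0.46 -0.86]
insup [ 0.607 -0.046  0.222] [-0.27  0.22  1.87  0.42  0.62 -0.79]
t+ [ 0.655 -0.034  0.136] [-0.22  0.42  1.84  0.51  0.46 -2.44]
t- [ 0.655 -0.034  0.136] [-0.22  0.42  1.84  0.51  0.46  0.71]
-1
pick [ 0.427 -0.311  0.014] [-0.72  0.58  1.84 -0.    0.73  1.66]
pickup [ 0.427 -0.311  0.114] [-0.72  0.42  1.79 -0.    0.94  1.66]
pl [0.642 0.034 0.132] [-0.09  0.4   1.88  0.43  0.39  2.47]
plup [0.593 0.023 0.219] [-0.13  0.19  1.92  0.33  0.56  2.55]
bolt [0.465 0.315 0.065] [ 0.51  0.54  1.73 -0.    0.87 -2.54]
ins [ 0.655 -0.034  0.136] [-0.22  0.42  1.84  0.51  0.46  2.28]
insup [ 0.607 -0.046  0.222] [-0.27  0.22  1.87  0.42  0.62  2.36]
t+ [ 0.655 -0.034  0.136] [-0.22  0.42  1.84  0.51  0.46  0.71]
t- [ 0.655 -0.034  0.136] [-0.22  0.42  1.84  0.51  0.46 -2.44]
```

Run:
```python
from h import *
Rp,tp=Rz(PL[2]),np.array([PL[0],PL[1],0])
manip.set_gripper(.72,60)
a=tcp(Rp,tp,BLK,1,.09); manip.move_ptp(*a); print(manip.current_time())
a=tcp(Rp,tp,BLK,1); manip.move_l(a[0],max_speed=.12); print(manip.current_time(),manip.current_force())
manip.set_gripper(0,60); print(manip.current_grip_width(),manip.current_force())
manip.move_l(a[0]+[0,0,.09],max_speed=.15); manip.dwell(.2)
print(manip.current_time(),manip.current_grip_width(),manip.current_force(),manip.current_ft_torque())
```

```text
3.125
4.025 [-1.13933576  0.62669096  0.2876437 ]
-2.3491094402773074e-05 [ 0.35668826 -0.09911925 -0.49730049]
5.5833 0.000952371520391983 [ 0.83071664 -0.50052374 -0.19220439] [ 0.04015297 -0.02957324 -0.03769467]
```

The gripper shut fully, so it missed the block. I'll take a look.

Run:
```python
from h import *
print(manip.current_ee_pos(),manip.current_tcp_rot())
for n in("top","scene"):
    p,d=manip.grab_frame(n); np.savez(n+"1.npz",p=p,d=d)
t=np.load("top1.npz")["p"][150:340,300:490,::-1]; s=np.load("scene1.npz")["p"][90:230,190:400,::-1]
a=cv2.resize(t,(400,400),interpolation=cv2.INTER_CUBIC); b=cv2.resize(s,(400,267),interpolation=cv2.INTER_CUBIC)
o=np.zeros((400,800,3),np.uint8); o[:,:400]=a;o[:267,400:]=b; cv2.imwrite("pics/miss.png",o)
```

```text
[ 0.4262965  -0.31044214  0.1031059 ] [[-1.23333043e-03  7.23005262e-01  6.90841422e-01]
 [ 1.06505016e-03  6.90842505e-01 -7.23004494e-01]
 [-9.99998672e-01 -1.55922679e-04 -1.62207396e-03]]
```

View pics/miss.png

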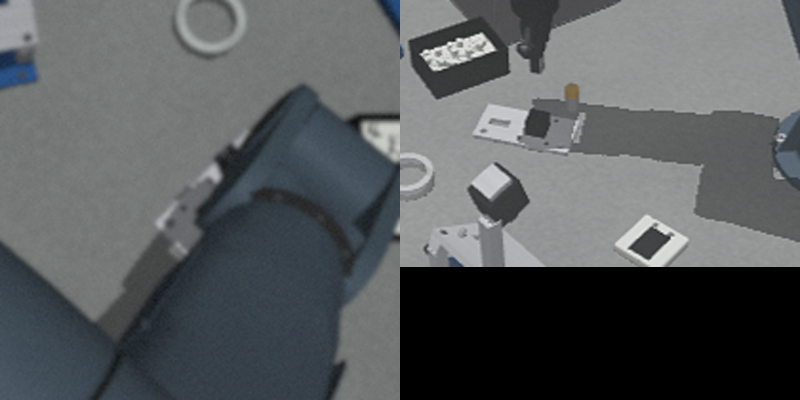

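Run:
```python
from h import *
c=cal("scene"); e=np.array([.4263,-.3104,.1031])
print(proj(np.array([e,e+[0,0,.05],[.4405-.0138,-.3252+.0145,.038]]),c))
s=cv2.resize(np.ascontiguousarray(np.load("scene1.npz")["p"][80:180,210:330,::-1]),None,fx=6,fy=6,interpolation=cv2.INTER_CUBIC)
for q in proj(np.array([e,[.4267,-.3107,.038]]),c): cv2.circle(s,tuple(np.int32((q-[210,80])*6)),4,(0,0,255),1)
cv2.imwrite("pics/miss2.png",s)
z=np.load("scene1.npz")["d"]
K,R,t=c
for (u,v) in [(272,125),(272,122),(262,125)]:
    Z=z[v,u]; X=np.linalg.inv(K)@[u,v,1]*Z; print(u,v,Z,R.T@(X-t))
```

```text
[[261.17504766 135.68769021]
 [260.77554094 123.25845507]
 [261.51868935 151.06467364]]
272 125 1.9057026 [ 0.30697682 -0.45408066 -0.00190473]
272 122 1.9118605 [ 0.30063311 -0.46528135  0.00130859]
262 125 1.6575103 [ 0.42867583 -0.29796686  0.1558584 ]
```

View pics/miss2.png

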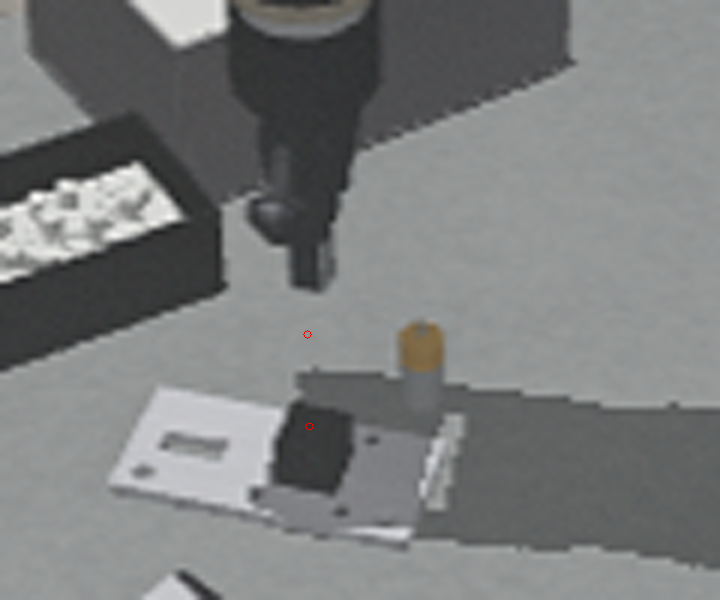

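Run:
```python
from h import *
print(manip.current_ee_pos(),manip.current_qpos(),manip.current_grip_width())
c=cal("scene");K,R,t=c; d=np.load("scene1.npz")["d"]
v,u=np.mgrid[100:131,245:280]; Z=d[100:131,245:280]
X=(np.linalg.inv(K)@np.stack([u.ravel(),v.ravel(),np.ones(u.size)])*Z.ravel()).T; W=(X-t)@R
for r in range(14,31,2):
    row=W.reshape(*u.shape,3)[r]; m=(row[:,2]>.06)&(np.hypot(row[:,0]-.426,row[:,1]+.31)<.1)
    print(100+r,[(int(u[0,i]),np.round(row[i],3).tolist()) for i in np.where(m)[0][::2]])
```

```text
[ 0.42647714 -0.31057313  0.10341603] [-7.17658946e-01  4.31558666e-01  1.79560017e+00 -3.51931485e-05
  9.15445031e-01 -1.48037735e+00] -0.0022394411030246435
114 [(251, [0.477, -0.274, 0.233]), (253, [0.468, -0.278, 0.227]), (255, [0.466, -0.269, 0.232]), (257, [0.459, -0.27, 0.229]), (259, [0.454, -0.266, 0.23]), (261, [0.434, -0.292, 0.204]), (263, [0.427, -0.292, 0.201]), (265, [0.413, -0.305, 0.188])]
116 [(251, [0.479, -0.27, 0.229]), (253, [0.473, -0.269, 0.227]), (255, [0.468, -0.265, 0.228]), (257, [0.463, -0.263, 0.228]), (259, [0.458, -0.26, 0.228]), (261, [0.429, -0.303, 0.187]), (263, [0.428, -0.29, 0.196]), (265, [0.413, -0.305, 0.18])]
118 [(252, [0.467, -0.288, 0.205]), (254, [0.463, -0.283, 0.207]), (256, [0.463, -0.269, 0.216]), (258, [0.458, -0.266, 0.216]), (260, [0.449, -0.271, 0.209]), (262, [0.436, -0.283, 0.196]), (264, [0.42, -0.301, 0.177])]
120 [(254, [0.455, -0.3, 0.184]), (256, [0.453, -0.29, 0.191]), (258, [0.445, -0.292, 0.186]), (260, [0.448, -0.273, 0.2]), (262, [0.436, -0.284, 0.188]), (264, [0.419, -0.303, 0.168])]
122 [(258, [0.439, -0.304, 0.168]), (260, [0.432, -0.304, 0.165]), (262, [0.43, -0.295, 0.17]), (264, [0.42, -0.3, 0.162])]
124 [(258, [0.438, -0.307, 0.157]), (260, [0.432, -0.305, 0.156]), (262, [0.428, -0.298, 0.159]), (264, [0.423, -0.295, 0.159])]
126 [(258, [0.437, -0.31, 0.147]), (260, [0.432, -0.306, 0.147]), (262, [0.428, -0.299, 0.151]), (264, [0.419, -0.303, 0.145])]
128 [(260, [0.431, -0.308, 0.138]), (262, [0.426, -0.304, 0.138])]
130 []
```

The finger tips measure z≈0.135 by depth while the reported TCP is z≈0.103. They end about 31 mm above where the TCP is reported, so the jaws closed just over the block. I don't yet know whether this is a tool-length or a height error. With the tool vertical both need the same correction, so I'll go 31 mm lower with force checks. A tilted pose will settle which it is.

Run:
```python
from h import *
Rp,tp=Rz(PL[2]),np.array([PL[0],PL[1],0])
manip.set_gripper(.72,60)
a=tcp(Rp,tp,BLK,1)
for z in (0.004,-.006,-.013,-.017):
    try: manip.move_l([a[0][0],a[0][1],z],attitude=a[1],max_speed=.12 if z>0 else .05)
    except manip.Unreachable as e: print("unreach",z,e); break
    f=manip.current_force(); print(manip.current_time(),np.round(manip.current_ee_pos(),4),np.round(f,2))
    if f[2]>6: break
manip.set_gripper(0,60); print(manip.current_grip_width(),np.round(manip.current_force(),2))
```

```text
7.275 [ 0.427  -0.311   0.0046] [0.49 0.16 0.44]
7.625 [ 0.4266 -0.3106 -0.0062] [-0.39  1.51 -0.15]
7.9167 [ 0.4265 -0.3106 -0.0133] [ 0.74 -0.1  -0.23]
8.1667 [ 0.4266 -0.3106 -0.0172] [ 0.62 -0.67  0.25]
0.4069968013460578 [-2.35  0.81  5.46]
```

Run:
```python
from h import *
e=np.array(manip.current_ee_pos())
manip.move_l(e+[0,0,.1],max_speed=.15); manip.dwell(.1)
print(manip.current_time(),manip.current_grip_width(),np.round(manip.current_force(),2),np.round(manip.current_ft_torque(),3),manip.current_ee_pos())
for n in("top","scene"):
    p,d=manip.grab_frame(n); np.savez(n+"2.npz",p=p,d=d)
s=cv2.resize(np.ascontiguousarray(np.load("scene2.npz")["p"][70:200,190:340,::-1]),None,fx=5,fy=5,interpolation=cv2.INTER_CUBIC)
cv2.imwrite("pics/lift.png",s[:600,:800])
```

```text
9.4333 0.410920011355108 [ 0.44 -0.03 -3.89] [0.067 0.041 0.007] [ 0.42630547 -0.3103406   0.08226633]
```

View pics/lift.png

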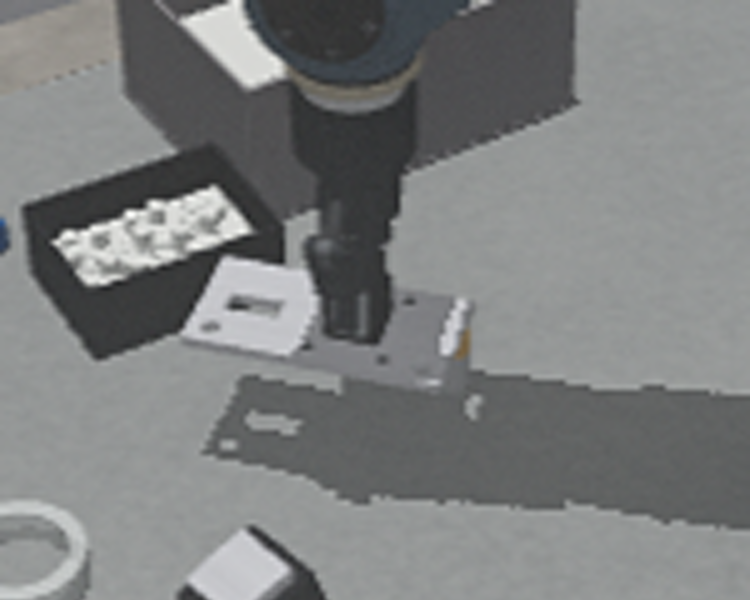

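The plate is held (3.9 N) and hangs level. Next I take it tilted over the fixture at 120 mm stand-off, where I'll measure the plate against the seat in the images and resolve the tool offset.

```bash
cat >> h.py <<'E'
TL=.031  # fingertips this much behind reported TCP along tool x (hypothesis)
def snap(k):
    for n in("top","scene"):
        p,d=manip.grab_frame(n); np.savez(f"{n}{k}.npz",p=p,d=d)
E
python3 - <<'E'
from h import *
e=np.array(manip.current_ee_pos())
manip.move_l(e+[0,0,.09],max_speed=.2)
Rs,ts=seatpose()
a=tcp(Rs,ts,BLK,1,.12-TL); print(a[0])
manip.move_ptp(*a); manip.dwell(.2)
print(manip.current_time(),manip.current_grip_width(),np.round(manip.current_ee_pos(),4)); snap(3)
t=np.load("top3.npz")["p"][100:230,200:340,::-1]; s=np.load("scene3.npz")["p"][150:300,160:310,::-1]
o=np.hstack([cv2.resize(t,(400,371),interpolation=cv2.INTER_CUBIC),cv2.resize(s,(371,371),interpolation=cv2.INTER_CUBIC)]); cv2.imwrite("pics/over.png",o)
E
```

```text
[0.59822645 0.02434059 0.20920062]
11.6833 0.4091450659138109 [0.5983 0.0236 0.2091]
```

View pics/over.png

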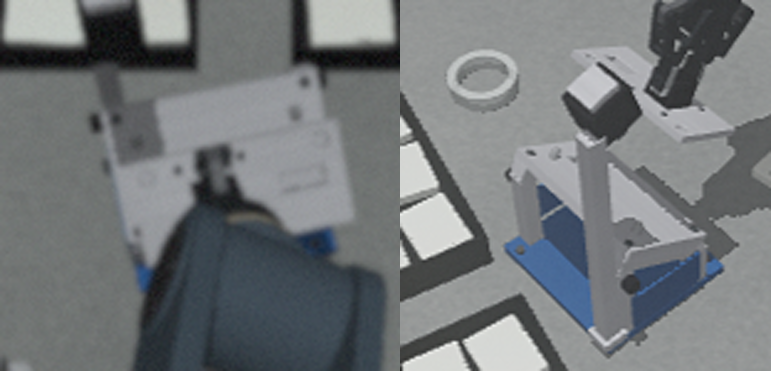

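```bash
cat >> fit.py <<'E'
def corr(gray,c,P,T,R,t,w,thr):
    g=cv2.GaussianBlur(gray.astype(np.float32),(0,0),.8); s=np.arange(-w,w+.01,.25)
    A=proj(P@R.T+t,c); B=proj((P+T*1e-3)@R.T+t,c); d=B-A; d/=np.linalg.norm(d,axis=1)[:,None]
    nrm=np.c_[-d[:,1],d[:,0]]; Q=A[:,None]+nrm[:,None]*s[None,:,None]
    v=map_coordinates(g,[Q[...,1],Q[...,0]],order=1,mode='nearest')
    gr=np.abs(np.gradient(v,axis=1))*np.exp(-.5*(s/(w*.7))**2); k=np.clip(gr.argmax(1),1,len(s)-2)
    i=np.arange(len(k)); y0,y1,y2=gr[i,k-1],gr[i,k],gr[i,k+1]
    off=s[k]+.125*(y0-y2)/np.minimum(y0-2*y1+y2,-1e-6)
    return A+nrm*off[:,None],nrm,gr.max(1)>thr
def multifit(views,pose,p0,win=5,iters=12,thr=2,prior=None):
    """views: list of (gray,cal,segs); prior: (mean,sigma px-weights)"""
    p=np.array(p0,float); sm=[sample(v[2]) for v in views]
    for it in range(iters):
        w=max(2.,win*(1-it/iters)); D=[]
        for (g,c,_),(P,T) in zip(views,sm): D.append((c,P)+corr(g,c,P,T,*pose(p),w,thr))
        def res(q):
            R,t=pose(q); o=[np.sum((proj(P@R.T+t,c)-tg)*n,1)[ok] for c,P,tg,n,ok in D]
            return np.concatenate(o+([(q-prior[0])/prior[1]] if prior is not None else []))
        p=least_squares(res,p,loss='soft_l1',f_scale=.3,x_scale=[.001]*3+[.01]*(len(p)-3)).x
    return p,[(round(float(np.median(np.abs(np.sum((proj(P@pose(p)[0].T+pose(p)[1],c)-tg)*n,1)[ok]))),2),int(ok.sum()),len(ok)) for c,P,tg,n,ok in D]
E
cat > m3.py <<'E'
import sys
from h import *
k=sys.argv[1]; p0=[float(x) for x in sys.argv[2:5]]+[0]
ct,cs=cal("top"),cal("scene"); Rs,ts=seatpose()
ims={n:np.load(f"{n}{k}.npz")["p"][:,:,::-1].copy() for n in("top","scene")}
g={n:cv2.cvtColor(i,cv2.COLOR_BGR2GRAY) for n,i in ims.items()}
pose=lambda p:(Rs@Rz(p[3]),ts+Rs@np.array(p[:3]))
O=rect(0,0,.084,.17,.008); SL=rect(0,-.05,.016,.036,.008)
S=np.array
top=[O[0],O[1],SL[0],SL[1],SL[2],SL[3]]            # -y edge, +x edge, slot
upper=S([[.042,-.085,.008],[.042,.085,.008]])
sc=[O[0],O[1],O[2]]
big={}
for nm,v in [("top",[(g["top"],ct,top)]),("scene",[(g["scene"],cs,sc)]),("both",[(g["top"],ct,top),(g["scene"],cs,sc)])]:
    for st in ([p0] if nm!="both" else [p0,p0+np.array([.0155,0,-.004,0])]):
        pr=(np.array(p0),np.array([.02,.02,.02 if nm=="both" else .002,.05]))
        p,q=multifit(v,pose,st,prior=pr); print(nm,np.round(p*1000,1),q)
w=[]
for n,c,u,vv in (("top",ct,200,100),("scene",cs,160,150)):
    b=cv2.resize(ims[n][vv:vv+120,u:u+130],None,fx=3,fy=3,interpolation=cv2.INTER_CUBIC); cb=[np.array([[3,0,-3*u+1],[0,3,-3*vv+1],[0,0,1.]])@c[0],c[1],c[2]]
    draw(b,cb,O+SL,*pose(p),(0,0,255)); draw(b,cb,circ(.028,.07,.006,.008)+circ(.028,-.07,.006,.008),*pose(p),(0,255,0)); w.append(b)
cv2.imwrite(f"pics/m3_{k}.png",np.hstack(w))
# depth along seat normal from top
for n,c in(("top",ct),("scene",cs)):
    K,R,t=c; d=np.load(f"{n}{k}.npz")["d"]
    P=np.array([[x,y,.008] for x in(-.03,-.015,.015,.03) for y in (-.08,-.075,-.035,-.04,-.02,.06,.07,.08)])
    uv=np.int32(np.round(proj(P@pose(p)[0].T+pose(p)[1],c))); Z=d[uv[:,1],uv[:,0]]
    W=((np.linalg.inv(K)@np.c_[uv,np.ones(len(uv))].T*Z).T-t)@R; h=((W-ts)@Rs)[:,2]; print(n,"depth h underside",np.round((h-.008)*1000).astype(int).tolist())
E
python3 m3.py 3 0 0 .12
```

```text
top [ -0.2  -2.1 120.    4.5] [(0.07, 33, 144)]
scene [ -6.   -2.4 120.4  -5.9] [(0.11, 63, 72)]
both [ -1.6  -1.5 121.3  -9.7] [(0.09, 33, 144), (0.15, 63, 72)]
both [ -1.6  -1.5 121.3  -9.7] [(0.09, 33, 144), (0.15, 63, 72)]
top depth h underside [122, 119, 126, 120, 334, 408, 121, 123, 119, 117, 116, 121, 117, 122, 119, 119, 118, 122, 119, 121, 119, 117, 118, 120, 118, -7, 120, 118, 118, 120, -13, 123]
scene depth h underside [121, 119, 122, 123, 153, 125, 119, 122, 119, 123, 121, 119, 139, 122, 121, 121, 120, 121, 124, 120, 121, 121, 122, 121, 120, 121, 193, 193, 194, 121, 119, 121]
```

View pics/m3_3.png

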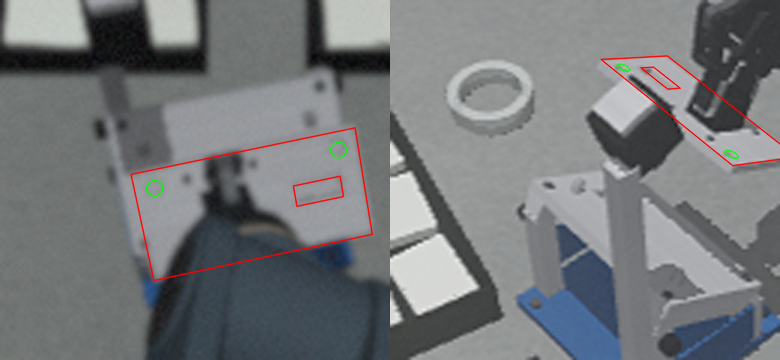

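This confirms a tool-length error: no along-slope offset shows in the tilted pose, and depth gives h≈120 as planned. Both views put the plate about 2 mm toward -y, so I correct that, descend to 22 mm and measure again.

```bash
python3 - <<'E'
from h import *
Rs,ts=seatpose()
a=tcp(Rs,ts,BLK,1,.022-TL,off=(0,.0018,0))
manip.move_l(a[0],attitude=a[1],max_speed=.12); manip.dwell(.2)
print(manip.current_time(),manip.current_grip_width(),np.round(np.array(manip.current_ee_pos())-a[0],4),np.round(manip.current_force(),2)); snap(4)
E
python3 m3.py 4 0 0 .022
```

```text
12.95 0.40659003767034574 [ 0.0001 -0.0001  0.0008] [-0.58 -0.11 -4.23]
top [-2.3  0.3 21.9 82.6] [(0.24, 110, 144)]
scene [ 9.4 -0.8 21.9  2. ] [(0.1, 50, 72)]
both [ 0.9  0.9 23.6 18. ] [(0.17, 101, 144), (0.14, 56, 72)]
both [ 15.8  -7.4  15.7 -15.2] [(0.09, 56, 144), (0.18, 44, 72)]
top depth h underside [-6, 21, 22, 18, 21, 297, 25, 24, -5, 26, -114, -113, 24, 21, 25, 27, -6, 22, 24, 25, 23, 23, 22, 22, -7, -3, -1, -3, -8, -7, -9, -9]
scene depth h underside [21, 133, 123, 125, 19, 25, 25, 20, 25, 25, 124, 127, 116, 24, 22, 24, 24, 23, 22, 24, 104, 22, 21, 22, -83, 18, -9, -7, -6, -8, -10, -7]
```

View pics/m3_4.png

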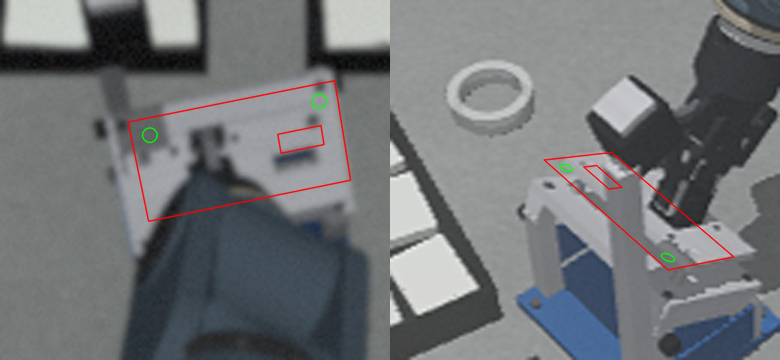

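The fits latched onto the wrong edges here. I'll overlay the nominal pose, enlarged, and compare by eye.

```bash
cat > ov.py <<'E'
import sys
from h import *
k=sys.argv[1]; p=[float(x) for x in sys.argv[2:6]]
Rs,ts=seatpose(); w=[]
for n,u,v,on in (("top",225,118,1),("scene",200,190,1)):
    c=cal(n); im=np.load(f"{n}{k}.npz")["p"][:,:,::-1].copy(); f=7
    b=cv2.resize(im[v:v+85,u:u+110] if n=="top" else im[v:v+85,u:u+110],None,fx=f,fy=f,interpolation=cv2.INTER_CUBIC)
    cb=[np.array([[f,0,-f*u+3],[0,f,-f*v+3],[0,0,1.]])@c[0],c[1],c[2]]
    R,t=Rs@Rz(p[3]),ts+Rs@np.array(p[:3])
    if len(sys.argv)<=6:
        draw(b,cb,rect(0,0,.084,.17,.008)+rect(0,-.05,.016,.036,.008)+circ(.028,.07,.006,.008)+circ(.028,-.07,.006,.008),R,t,(0,0,255))
        draw(b,cb,SEAT,Rs,ts,(0,255,0))
    cv2.imwrite(f"pics/ov_{n}{k}.png",b)
E
python3 ov.py 4 0 0 .0225 0
```

```text
(no output)
```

View pics/ov_top4.png

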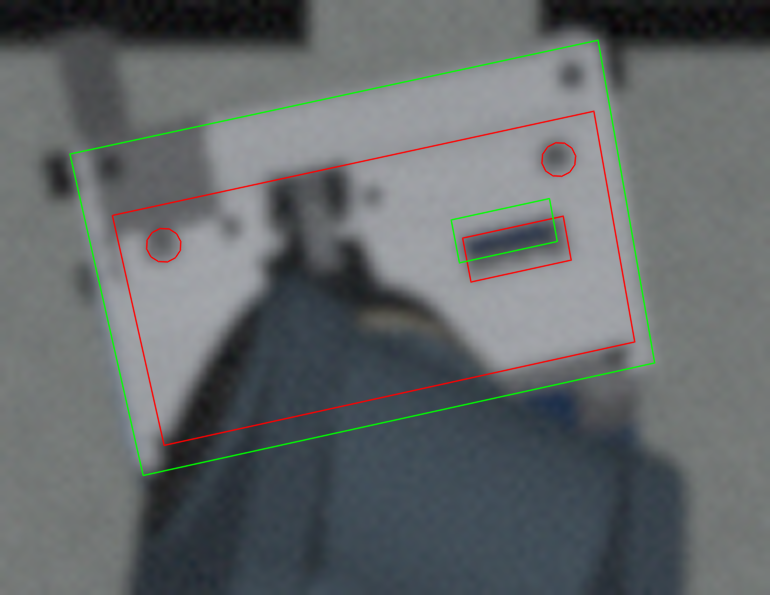

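View pics/ov_scene4.png

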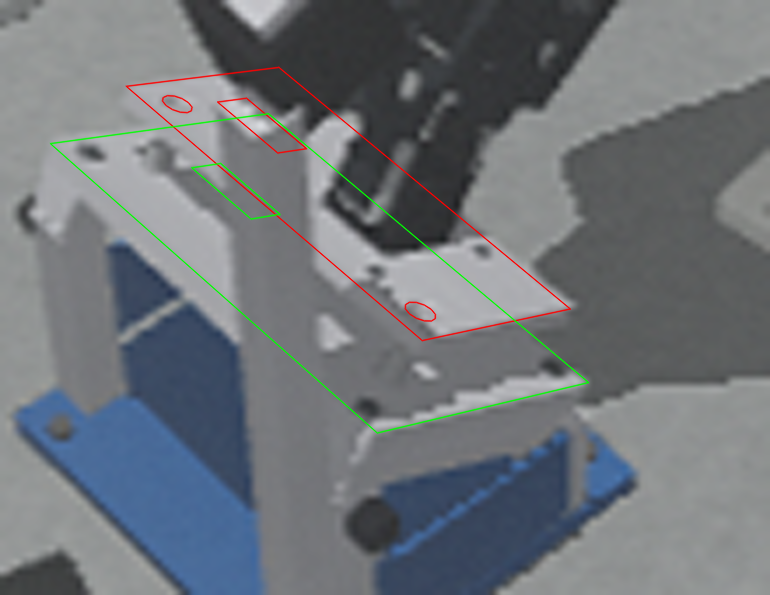

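The overlay agrees to within about 1 px, with the holes near (555,153) and (160,240) in the top crop. I'll lower it with force checks and let the dowel cones show any lateral error.

```bash
cat > low.py <<'E'
import sys
from h import *
Rs,ts=seatpose(); dx,dy=float(sys.argv[1]),float(sys.argv[2])
f0=np.array([-.58,-.11,-4.23])
for h in [float(x) for x in sys.argv[3:]]:
    a=tcp(Rs,ts,BLK,1,h-TL,off=(dx,dy,0))
    manip.move_l(a[0],attitude=a[1],max_speed=.04); manip.dwell(.1)
    f=Rs.T@(np.array(manip.current_force())-f0); m=Rs.T@np.array(manip.current_ft_torque()); e=Rs.T@(np.array(manip.current_ee_pos())-a[0])
    print(round(manip.current_time(),2),"h",h,"F seat",np.round(f,1),"M",np.round(m,2),"err mm",np.round(e*1000,1),round(manip.current_grip_width(),3))
    if np.linalg.norm(f)>15: break
E
python3 low.py 0 .0018 .014 .012 .010 .008 .006
```

```text
13.5 h 0.014 F seat [0.7 0.8 0.5] M [ 0.03  0.61 -0.07] err mm [-0.1  0.  -0.1] 0.405
13.85 h 0.012 F seat [ 0.4 -0.3  0.8] M [ 0.06  0.59 -0.01] err mm [ 0. -0.  0.] 0.404
14.2 h 0.01 F seat [0.9 1.1 0.5] M [ 0.05  0.39 -0.1 ] err mm [ 0.2 -0.1  0.1] 0.408
14.55 h 0.008 F seat [ 2.9 -2.   2.4] M [-0.06 -0.17 -0.41] err mm [ 0.7 -0.3  0.2] 0.406
14.9 h 0.006 F seat [ 8.3 -1.3 -5.8] M [-0.55 -0.76 -0.74] err mm [ 1.1 -0.4 -0.2] 0.411
```

Lateral force points to +x (8 N) with a small -y component, so the holes are on the cones. I'll shift up the slope by about 1.5 mm and continue.

```bash
python3 low.py .0017 .0013 .006 .004 .002
```

```text
15.25 h 0.006 F seat [ 1.9 -2.2 -4.2] M [-0.6   0.42 -0.73] err mm [-0.5  0.1 -0.3] 0.408
15.6 h 0.004 F seat [-0.8 -2.2 -0. ] M [-0.76  0.79 -0.9 ] err mm [-0.4 -0.  -0.1] 0.407
15.95 h 0.002 F seat [-2.8 -3.3  2.3] M [-0.81  1.02 -0.99] err mm [-0.4 -0.  -0.1] 0.406
```

```bash
python3 low.py .0013 .0008 .001 0 -.001 -.002
```

```text
16.3 h 0.001 F seat [-1.7 -0.7  7. ] M [-0.22  0.76 -1.04] err mm [0.  0.2 0.1] 0.407
16.65 h 0.0 F seat [0.1 0.  7.5] M [-0.27  0.76 -0.98] err mm [0.  0.2 0.1] 0.404
17.0 h -0.001 F seat [-3.5  0.3 16. ] M [-0.23  1.16 -0.99] err mm [0.  0.3 0.5] 0.408
```

The normal force builds from h≈0, so the plate is seated. I'll release, retreat and check.

```bash
python3 - <<'E'
from h import *
Rs,ts=seatpose()
manip.set_gripper(.75); manip.dwell(.1)
e=np.array(manip.current_ee_pos()); print(manip.current_grip_width(),np.round(manip.current_force(),1))
manip.move_l(e+Rs@[0,0,.13],max_speed=.2)
a=manip.current_ee_pos()
manip.move_ptp([.42,.10,.30],tool(Rz(np.radians(-5)),1)); print(manip.current_time()); snap(5)
E
python3 ov.py 5 0 0 0 0
```

```text
0.7483519657489058 [ 0.9  0.  -0.3]
19.0833
```

View pics/ov_top5.png

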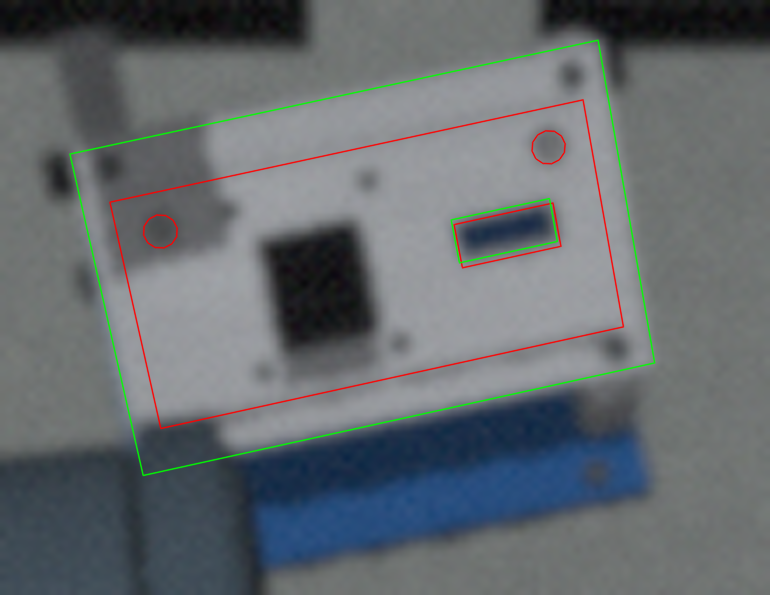

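View pics/ov_scene5.png

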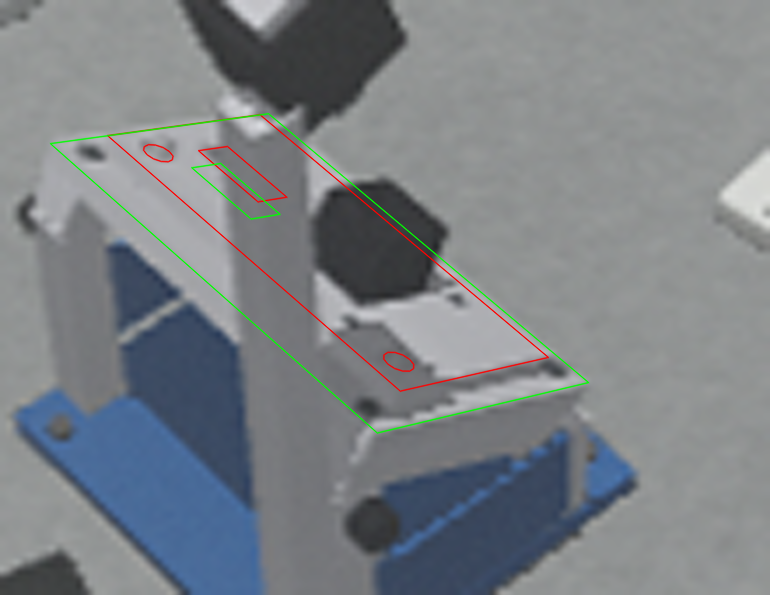

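The plate's hole and slot pixels coincide with the home overlay, and blue shows clear through both slots at (508,230). Next I check flatness by depth and refine the rack and handle pose from the first pictures.

```bash
cat > m5.py <<'E'
from h import *
Rs,ts=seatpose()
for n in("top","scene"):
    K,R,t=cal(n); d=np.load(f"{n}5.npz")["d"]; 
    v,u=np.mgrid[0:420,0:560]; W=((np.linalg.inv(K)@np.stack([u.ravel(),v.ravel(),np.ones(u.size)])*d.ravel()).T-t)@R
    L=(W-ts)@Rs; z=L[:,2]; x,y=L[:,0],L[:,1]
    for nm,m in (("plate -y",(abs(x)<.037)&(y<-.075)&(y>-.084)),("plate mid",(abs(x)<.037)&(y<-.01)&(y>-.028)),("plate +y",(abs(x)<.037)&(y>.045)&(y<.08)),("up",(x>.025)&(x<.04)&(abs(y)<.05)),("down",(x<-.025)&(x>-.04)&(abs(y)<.05)),("seat up",(x>.047)&(x<.057)&(abs(y)<.09))):
        zz=z[m&(abs(z)<.02)]; print(n,nm,len(zz),round(np.median(zz)*1000,1) if len(zz) else None)
g=cv2.cvtColor(np.load("top0.npz")["p"][:,:,::-1].copy(),cv2.COLOR_BGR2GRAY); gs=cv2.cvtColor(np.load("scene0.npz")["p"][:,:,::-1].copy(),cv2.COLOR_BGR2GRAY)
ct,cs=cal("top"),cal("scene")
# rack shelf: long edges, width .06, at z=.055 
S=[np.array([[sx*.03,-.09,.055],[sx*.03,.09,.055]]) for sx in(-1,1)]+rect(0,0,.016,.036,.055)*0
pose=lambda p:(Rz(p[2]),np.array([p[0],.31,0]))
for nm,vv in (("top",[(g,ct,S)]),("scene",[(gs,cs,S)])):
    p,q=multifit(vv,lambda p:(Rz(p[3]),np.array([p[0],p[1],0])),[.465,.31,0,-.08],win=4,prior=(np.array([.465,.31,0,-.08]),np.array([.05,.001,.01,.2]))); print(nm,"rack",np.round(p,4),np.degrees(p[3]),q)
# blobs: dark handle/knobs ray-cast to mid height
for n,gg,c,boxes in (("top",g,ct,[(115,215,30,28),(143,218,28,28),(172,218,26,28)]),("scene",gs,cs,[(345,260,17,15),(357,276,18,26),(372,297,17,19)])):
    K,R,t=c
    for (u,v,w,h) in boxes:
        sub=gg[v:v+h,u:u+w]; m=(sub<75).astype(np.uint8); nl,lab,st,cen=cv2.connectedComponentsWithStats(m)
        i=1+st[1:,4].argmax(); q=cen[i]+[u,v]; yy,xx=np.where(lab==i); 
        mom=cv2.moments((lab==i).astype(np.uint8),True); 
        ray=R.T@(np.linalg.inv(K)@[q[0],q[1],1]); C=-R.T@t
        z=.055+.030; X=C+ray*(z-C[2])/ray[2]; print(n,np.round(q,1),st[i],np.round(X,4), "ang",round(np.degrees(.5*np.arctan2(2*mom['mu11'],mom['mu20']-mom['mu02'])),1))
E
python3 m5.py
```

```text
top plate -y 106 9.3
top plate mid 209 8.6
top plate +y 412 7.9
top up 244 8.1
top down 220 8.6
top seat up 297 0.3
scene plate -y 28 9.6
scene plate mid 6 9.3
scene plate +y 177 8.0
scene up 53 8.3
scene down 36 8.0
scene seat up 104 0.3
top rack [ 0.4668  0.31    0.     -0.0875] -5.014756353782552 [(0.08, 48, 48)]
scene rack [ 0.4673  0.31   -0.     -0.079 ] -4.525358460570817 [(0.23, 47, 48)]
top [131.8 228.4] [11  9 13 10 94] [0.4713 0.3776 0.085 ] ang 25.1
top [156.9 230.8] [  4   9  21   8 112] [0.4656 0.3149 0.085 ] ang 8.9
top [182.4 233. ] [ 5 11 11 10 82] [0.4601 0.2512 0.085 ] ang 28.8
scene [353.9 269. ] [ 5  4  9 11 83] [0.4629 0.255  0.085 ] ang 90.0
scene [367.  288.1] [  4   3  13  20 130] [0.4684 0.3196 0.085 ] ang 61.0
scene [380.4 307.6] [ 4  5 10 12 97] [0.4738 0.3821 0.085 ] ang -78.0
```

Run:
```python
from h import *
Rs,ts=seatpose()
for n,k in (("top",0),("top",5),("scene",0),("scene",5)):
    K,R,t=cal(n); d=np.load(f"{n}{k}.npz")["d"]; v,u=np.mgrid[0:420,0:560]; W=((np.linalg.inv(K)@np.stack([u.ravel(),v.ravel(),np.ones(u.size)])*d.ravel()).T-t)@R
    L=(W-ts)@Rs; x,y,z=L.T
    m=(abs(x)<.038)&(abs(y)<.08)&(abs(z-(0 if k==0 else .008))<.006)&~((abs(x)<.03)&(abs(y-.02)<.03)&(k==5))&~((abs(x)<.014)&(abs(y+.05)<.025))&~((abs(x-.028)<.01)&(abs(abs(y)-.07)<.01))
    A=np.c_[np.ones(m.sum()),x[m],y[m]]; s,*_=np.linalg.lstsq(A,z[m],rcond=None); r=z[m]-A@s
    print(n,k,m.sum(),"z0 %.2f mm, dz/dx %.2f deg dz/dy %.2f deg"%(s[0]*1e3,np.degrees(s[1]),np.degrees(s[2])),"sd",r.std()*1e3/np.sqrt(m.sum()))
```

```text
top 0 1537 z0 0.47 mm, dz/dx -0.06 deg dz/dy -0.47 deg sd 0.0589350659230469
top 5 990 z0 8.30 mm, dz/dx -0.04 deg dz/dy -0.46 deg sd 0.06996615871578603
scene 0 456 z0 0.48 mm, dz/dx -0.28 deg dz/dy -0.52 deg sd 0.06532715852743119
scene 5 224 z0 8.57 mm, dz/dx -0.10 deg dz/dy -0.68 deg sd 0.0876607909820532
```

Plane fits before and after give the same slope and a height difference of 7.8 to 8.1 mm, so the plate lies home. The slope and the placing moment both suggest the true seat yaw is about 0.6–1° smaller, so I'll use 12.4°. Now the handle's yaw, then the pick.

Run:
```python
from h import *
for n,ang,ce in (("top",8.9,None),("scene",61.0,None)):
    c=cal(n)
    for yaw in (-10,-8,-6,-4,-2):
        y=Rz(np.radians(yaw))@[0,1,0]; o=np.array([.467,.316,.083])
        q=proj(np.array([o-y*.02,o+y*.02]),c); d=q[1]-q[0]
        print(n,yaw,round(np.degrees(np.arctan2(d[1],d[0]))%180,1),"obs",ang)
# box silhouette centroid check
from itertools import product
for n,ob in (("top",(156.9,230.8)),("scene",(367.,288.1))):
    c=cal(n); yaw=np.radians(-6); P=np.array([[a*.007,b*.025,z] for a,b,z in product((-1,1),(-1,1),(.07,.094))])@Rz(yaw).T+[.467,.316,0]
    h=cv2.convexHull(proj(P,c).astype(np.float32)); m=cv2.moments(h); q=np.array([m["m10"]/m["m00"],m["m01"]/m["m00"]])
    J=(proj(np.array([[.477,.316,.082],[.467,.326,.082]]),c)-proj(np.array([[.467,.316,.082]]),c)).T/10
    print(n,q,ob,"shift mm",np.linalg.solve(J,np.array(ob)-q))
```

```text
top -10 10.2 obs 8.9
top -8 8.2 obs 8.9
top -6 6.1 obs 8.9
top -4 4.1 obs 8.9
top -2 2.2 obs 8.9
scene -10 60.7 obs 61.0
scene -8 58.6 obs 61.0
scene -6 56.6 obs 61.0
scene -4 54.7 obs 61.0
scene -2 52.7 obs 61.0
top [156.65286004 230.33724376] (156.9, 230.8) shift mm [-1.16375655 -0.67675614]
scene [366.4910243  287.55739462] (367.0, 288.1) shift mm [-0.14458994  1.95550855]
```

```bash
cat >> h.py <<'E'
TB=np.array([.4665,.3165,np.radians(-8)])
E
python3 - <<'E'
from h import *
R,t=Rz(TB[2]),np.array([TB[0],TB[1],.055])
manip.set_gripper(.5,60)
a=tcp(R,t,[0,0,.030],1,.08-TL); manip.move_ptp(*a); print(manip.current_time())
for up in (.03,.005,0):
    a=tcp(R,t,[0,0,.030],1,up-TL); manip.move_l(a[0],attitude=a[1],max_speed=.1); f=manip.current_force(); print(up,np.round(f,2))
    if abs(f[2])>6: break
manip.set_gripper(0,60); print(manip.current_time(),manip.current_grip_width(),np.round(manip.current_force(),2))
e=np.array(manip.current_ee_pos()); manip.move_l(e+[0,0,.10],max_speed=.12); manip.dwell(.2)
print(manip.current_time(),manip.current_grip_width(),np.round(manip.current_force(),2),np.round(manip.current_ft_torque(),2)); snap(6)
i=np.load("scene6.npz")["p"][190:320,310:440,::-1]; j=np.load("top6.npz")["p"][170:290,100:220,::-1]
cv2.imwrite("pics/bolt.png",np.hstack([cv2.resize(i,(400,400),interpolation=cv2.INTER_CUBIC),cv2.resize(j,(400,400),interpolation=cv2.INTER_CUBIC)]))
E
```

```text
20.6333
0.03 [ 0.03  0.18 -1.38]
0.005 [0.24 0.5  0.42]
0 [ 0.4  -0.54  0.52]
22.3 0.14901759543104245 [ 0.66 -0.58  3.69]
23.4833 0.14676929780620906 [-0.17 -0.99 -0.78] [ 0.1   0.02 -0.06]
```

View pics/bolt.png

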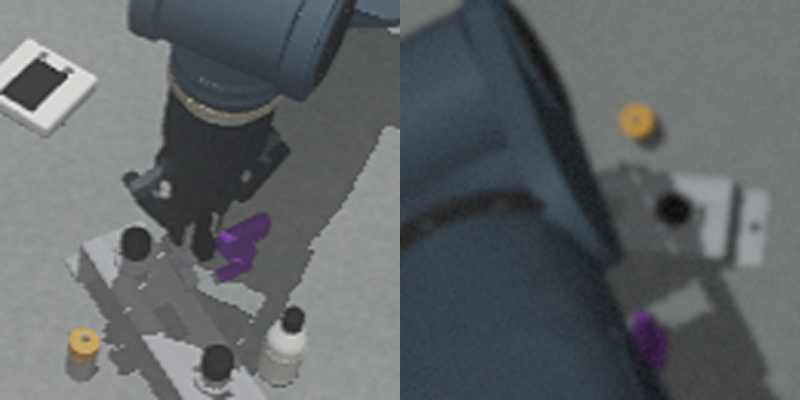

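The grip width of 12–14 mm matches the handle, and the middle slot is empty while both knobs stand in place. I'll carry the bolt over the slot at 70 mm stand-off.

```bash
cat >> h.py <<'E'
# yaw-corrected seat about the slot
SEATP_OLD=SEATP.copy()
_R,_t=seatpose(SEATP_OLD); _slot=_t+_R@[.0008,-.05,0]
SP2=SEATP.copy(); SP2[2]=np.radians(12.4)
R2=Rz(SP2[2])@S30; T2=_slot-R2@np.array([0,-.05,0])
HB=[0,-.05,.008+.030]
E
python3 - <<'E'
from h import *
e=np.array(manip.current_ee_pos()); manip.move_l(e+[0,0,.08],max_speed=.2)
manip.move_ptp([.46,.10,.25],tool(Rz(0),1))
a=tcp(R2,T2,HB,1,.07-TL); manip.move_ptp(*a); manip.dwell(.3)
print(manip.current_time(),manip.current_grip_width(),np.round(np.array(manip.current_ee_pos())-a[0],4)); snap(7)
i=np.load("scene7.npz")["p"][140:260,180:310,::-1]; j=np.load("top7.npz")["p"][100:220,220:350,::-1]
cv2.imwrite("pics/ins.png",np.hstack([cv2.resize(i,(400,369),interpolation=cv2.INTER_CUBIC),cv2.resize(j,(400,369),interpolation=cv2.INTER_CUBIC)]))
E
```

```text
26.2167 0.14269617483563582 [0.0001 0.0008 0.0005]
```

View pics/ins.png

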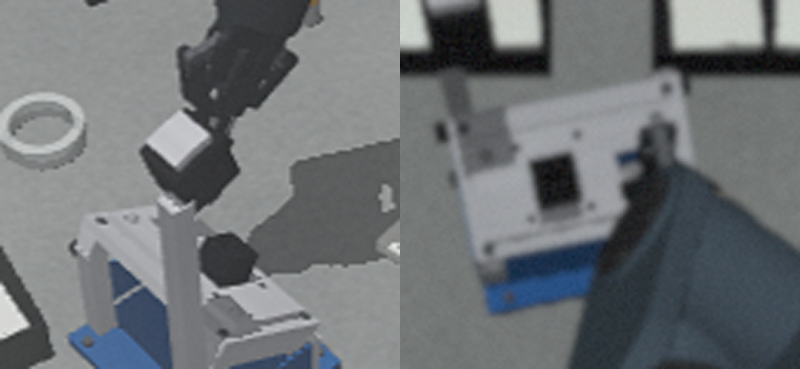

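```bash
cat > ov7.py <<'E'
import sys
from h import *
k=sys.argv[1]; up=float(sys.argv[2]); 
c=cal("top"); im=np.load(f"top{k}.npz")["p"][:,:,::-1].copy(); u,v,f=275,125,10
b=cv2.resize(im[v:v+58,u:u+75],None,fx=f,fy=f,interpolation=cv2.INTER_CUBIC); b0=cv2.convertScaleAbs(b,alpha=1.5); b=b0.copy()
cb=[np.array([[f,0,-f*u+4.5],[0,f,-f*v+4.5],[0,0,1.]])@c[0],c[1],c[2]]
Rs,ts=seatpose()
Rn,tn=R2,T2+R2@np.array([-.0008,0,0])   # camera-frame estimate
dy=float(sys.argv[3]) if len(sys.argv)>3 else 0
t=tn+Rn@np.array([0,-.05+dy,.008+up])
draw(b,cb,circ(0,0,.015,0),Rn,t,(0,0,255)); draw(b,cb,circ(0,0,.015,.006),Rn,t,(0,0,255)); draw(b,cb,rect(0,0,.012,.032,-.022),Rn,t,(0,255,0)); draw(b,cb,rect(0,0,.014,.05,.039),Rn,t,(255,255,0))
draw(b,cb,rect(0,-.05,.016,.036,.008),Rn,tn,(0,255,255))
cv2.imwrite(f"pics/ov7_{k}.png",b)
E
python3 ov7.py 7 .07
```

```text
(no output)
```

View pics/ov7_7.png

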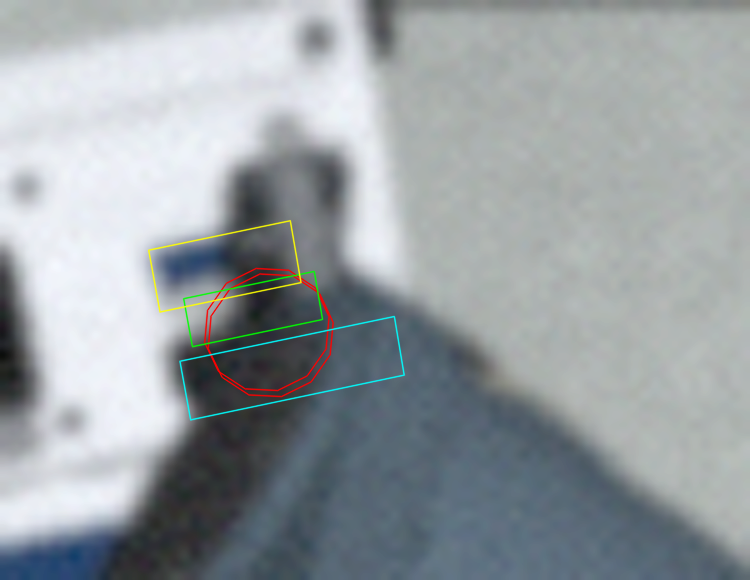

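The top view shows the handle's left end at (172,380), about 1 px beyond the prediction. The scene view is blocked by the fixture camera. I'll sidestep to where both cameras see the bolt and measure it in the jaws.

Run:
```python
from h import *
o=np.array([-.0,-.10,.02])
a=tcp(R2,T2,HB,1,.07-TL,off=o); manip.move_l(a[0],attitude=a[1],max_speed=.2); manip.dwell(.3)
print(manip.current_time(),np.round(np.array(manip.current_ee_pos())-a[0],4)); snap(8)
t=T2+R2@(np.array([0,-.05,.078])+o)
w=[]
for n in("scene","top"):
    c=cal(n); im=np.load(f"{n}8.npz")["p"][:,:,::-1].copy(); q=proj(t[None],c)[0]; u,v=int(q[0])-25,int(q[1])-30; f=8
    b=cv2.resize(im[v:v+60,u:u+50],None,fx=f,fy=f,interpolation=cv2.INTER_CUBIC); b=cv2.convertScaleAbs(b,alpha=1.6)
    cb=[np.array([[f,0,-f*u+3.5],[0,f,-f*v+3.5],[0,0,1.]])@c[0],c[1],c[2]]
    draw(b,cb,circ(0,0,.015,0)+circ(0,0,.015,.006),R2,t,(0,0,255)); draw(b,cb,rect(0,0,.012,.032,-.022)+rect(0,0,.012,.032,-.03),R2,t,(0,255,0)); draw(b,cb,rect(0,0,.014,.05,.039),R2,t,(255,255,0)); w.append(b)
cv2.imwrite("pics/side.png",np.hstack(w))
```

```text
27.275 [-0.0001  0.0009 -0.0001]
```

View pics/side.png

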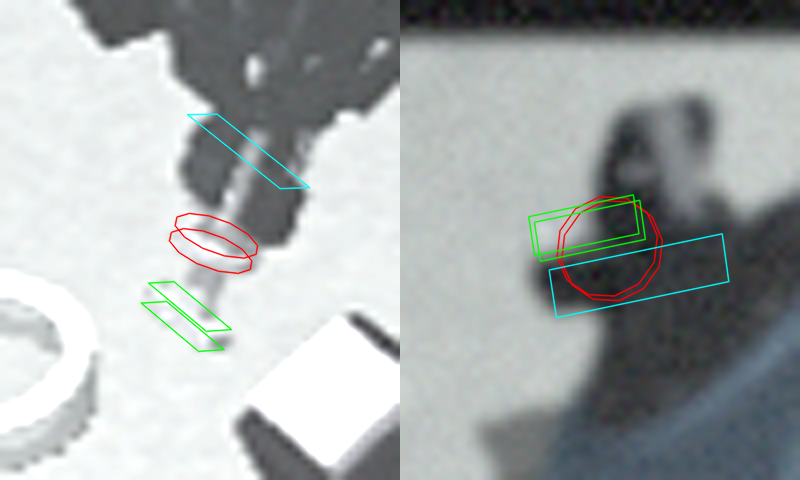

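Run:
```python
from h import *
o=np.array([-.0,-.10,.02]); t=T2+R2@(np.array([0,-.05,.078])+o)
w=[]
for n in("scene","top"):
    c=cal(n); im=np.load(f"{n}8.npz")["p"][:,:,::-1].copy(); q=proj(t[None],c)[0]; u,v=int(q[0])-25,int(q[1])-30; f=8; print(n,u,v)
    b=cv2.resize(im[v:v+60,u:u+50],None,fx=f,fy=f,interpolation=cv2.INTER_CUBIC); w.append(cv2.LUT(b,np.uint8(255*(np.arange(256)/200.).clip(0,1)**.8)) )
cv2.imwrite("pics/side2.png",np.hstack(w))
```

```text
scene 196 136
top 319 120
```

View pics/side2.png

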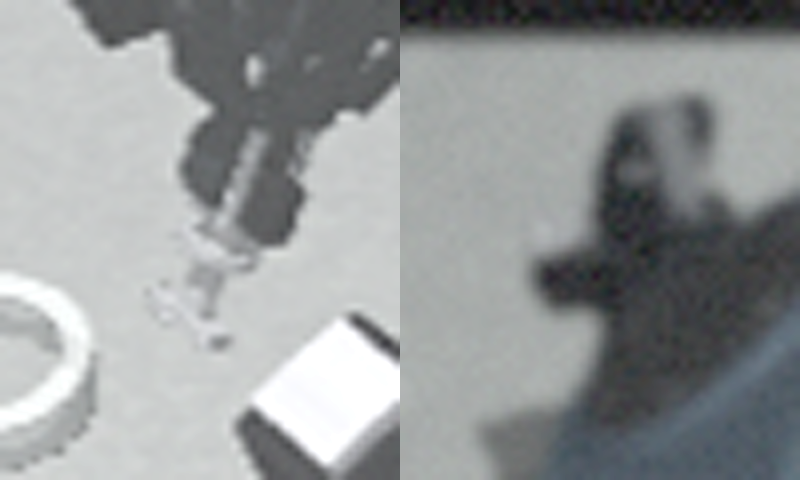

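In the scene view the T-head runs from (155,295) to (230,340), about 0.6 px right of prediction. In the top view the handle end is at (535,280), left of prediction. Both put the bolt about 2 mm toward +y in the jaws, so I'll shift by -2.2 mm and lower with force checks.

```bash
cat > ins.py <<'E'
import sys
from h import *
dx,dy=float(sys.argv[1]),float(sys.argv[2]); lim=float(sys.argv[3]); com=np.zeros(3); f0=None
for up in [float(x) for x in sys.argv[4:]]:
    a=tcp(R2,T2,HB,1,up-TL,off=(dx,dy,0))
    manip.move_l(a[0],attitude=a[1],max_speed=.15 if up>.045 else .04); manip.dwell(.12)
    f=R2.T@np.array(manip.current_force()); m=R2.T@np.array(manip.current_ft_torque()); e=R2.T@(np.array(manip.current_ee_pos())-a[0])
    print(round(manip.current_time(),2),"up",up,"F",np.round(f,1),"M",np.round(m,2),"err",np.round(e*1000,1),round(manip.current_grip_width(),3))
    if f0 is None: f0=f
    if np.linalg.norm(f-f0)>lim: break
E
python3 ins.py 0 -.0022 8 .06 .034 .031 .028 .025
```

```text
28.32 up 0.06 F [-1.5  0.4 -1. ] M [0.03 0.34 0.01] err [ 0.2 -0.9  0.2] 0.15
29.24 up 0.034 F [-0.8 -0.2 -0.8] M [ 0.05  0.29 -0.01] err [ 0.2 -0.1  0.2] 0.144
29.61 up 0.031 F [-1.1 -0.9 -2. ] M [ 0.01  0.31 -0.02] err [-0. -0.  0.] 0.146
29.98 up 0.028 F [-0.4  0.3 -1. ] M [0.01 0.37 0.02] err [-0.  0. -0.] 0.151
30.34 up 0.025 F [ 0.5  0.4 -1.6] M [0.01 0.3  0.04] err [-0.  0. -0.] 0.149
```

```bash
python3 ins.py 0 -.0022 6 .022 .018 .014 .010 .006
```

```text
30.71 up 0.022 F [-0.3  0.2 -0.3] M [0.05 0.27 0.05] err [ 0. -0. -0.] 0.144
31.07 up 0.018 F [ 0.2  0.  -0.9] M [-0.03  0.37  0.03] err [-0. -0. -0.] 0.148
31.44 up 0.014 F [-0.3  0.5 -0.9] M [-0.03  0.34  0.03] err [-0.  0. -0.] 0.149
31.81 up 0.01 F [-0.4 -0.1 -0.5] M [ 0.02  0.32 -0.01] err [-0.  0. -0.] 0.149
32.17 up 0.006 F [-0.7 -0.4 -0.8] M [-0.04  0.3   0.04] err [-0. -0. -0.] 0.142
```

The head is passing through both slots without contact. Next I lower until the flange touches.

```bash
python3 ins.py 0 -.0022 4 .004 .003 .002 .001 0 -.001 -.002 -.003 -.004
```

```text
32.54 up 0.004 F [-1.1  0.8 -1.5] M [-0.05  0.32 -0.03] err [ 0. -0.  0.] 0.15
32.91 up 0.003 F [-1.6 -0.3 -1.3] M [-0.01  0.3  -0.01] err [-0. -0. -0.] 0.146
33.27 up 0.002 F [-0.1 -0.2 -0.9] M [ 0.02  0.29 -0.  ] err [-0.  0.  0.] 0.149
33.64 up 0.001 F [-0.6  1.1  2.8] M [ 0.05  0.33 -0.02] err [ 0.1 -0.1  0.1] 0.144
```

The flange touches at up≈1 mm. I'll hold briefly so the "through, along the slot" state registers, then make the quarter turn about the bolt's axis in small steps.

```bash
cat > turn.py <<'E'
import sys
from h import *
d=-.0022
for k in [int(x) for x in sys.argv[1:]]:
    g=np.radians(-k); 
    a=tcp(R2,T2,HB,1,.001-TL,turn=g,off=(-d*np.sin(g),d*np.cos(g),0))
    manip.move_ptp(*a); 
    f=R2.T@np.array(manip.current_force()); m=R2.T@np.array(manip.current_ft_torque())
    print(round(manip.current_time(),2),k,"F",np.round(f,1),"M",np.round(m,2),np.round(manip.current_qpos()[5],2),round(manip.current_grip_width(),3))
    if np.linalg.norm(f)>15: break
E
python3 - <<'E'
from bench import manip
manip.dwell(.3)
E
python3 turn.py 15 30 45
```

```text
34.3 15 F [ 0.6 -1.8  4.7] M [-0.2   0.16 -0.05] -0.62 0.15
34.66 30 F [ 1.4 -1.3  5. ] M [-0.25  0.23 -0.01] -0.36 0.149
35.02 45 F [ 0.5 -1.3  6.5] M [-0.27  0.27 -0.01] -0.1 0.144
```

```bash
python3 turn.py 60 75 90
python3 - <<'E'
from h import *
manip.dwell(.2); snap(9)
E
python3 ov.py 9 0 0 0 0 x
```

```text
35.38 60 F [-0.1 -2.   6.2] M [-0.37  0.34 -0.03] 0.16 0.149
35.73 75 F [-0.5 -2.7  5.4] M [-0.36  0.41  0.02] 0.42 0.146
36.09 90 F [-1.1 -2.3  5.2] M [-0.47  0.47  0.03] 0.68 0.148
```

View pics/ov_top9.png

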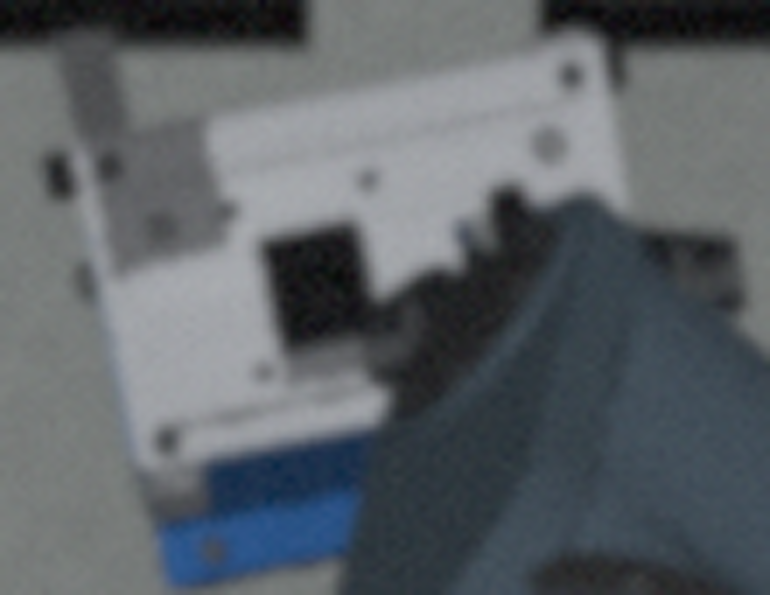

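The handle now points up the slope, with its end at (510,190), and the plate has not moved. I'll open only partly, to keep clear of the block, and retreat.

```bash
python3 - <<'E'
from h import *
manip.set_gripper(.34); manip.dwell(.1)
e=np.array(manip.current_ee_pos()); print(manip.current_grip_width(),np.round(manip.current_force(),1))
manip.move_l(e+R2@[0,0,.03],max_speed=.06); print(np.round(manip.current_force(),1))
manip.move_l(e+R2@[0,0,.15],max_speed=.2)
manip.move_ptp([.40,-.16,.30],tool(Rz(np.radians(-40)),1)); print(manip.current_time(),np.round(manip.current_force(),1)); manip.dwell(.2); snap(10)
E
python3 ov.py 10 0 0 0 0 x; python3 ov7.py 10 0
```

```text
0.3374824360088462 [0.2 0.  0.1]
[-0.9 -0.3 -0.5]
39.0583 [ 0.6 -0.2 -0.1]
```

View pics/ov_top10.png

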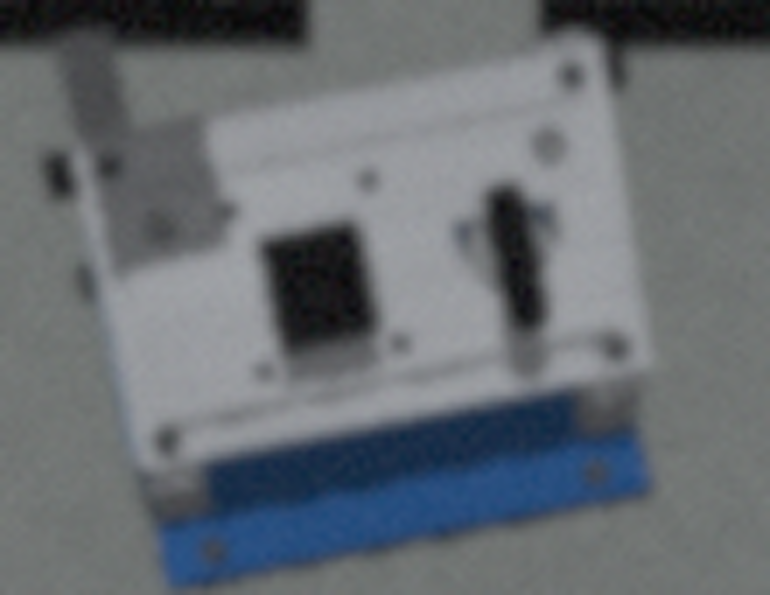

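View pics/ov_scene10.png

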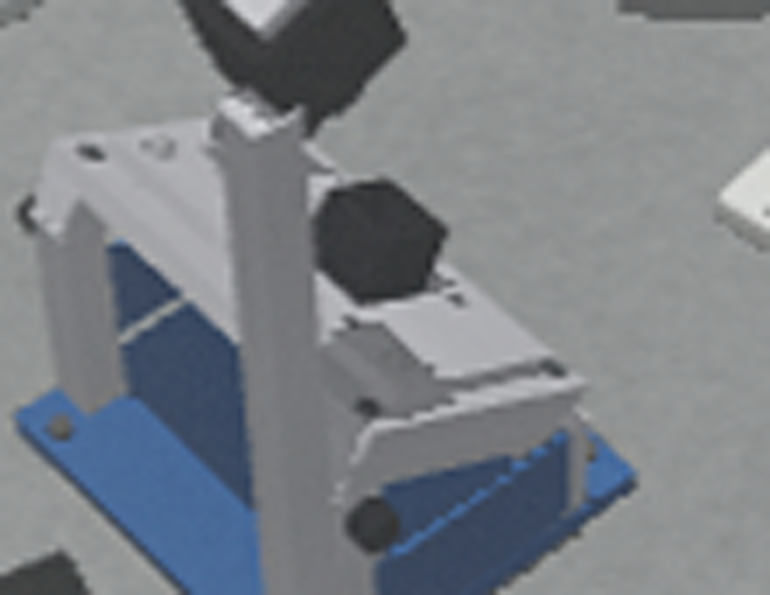

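View pics/ov7_10.png

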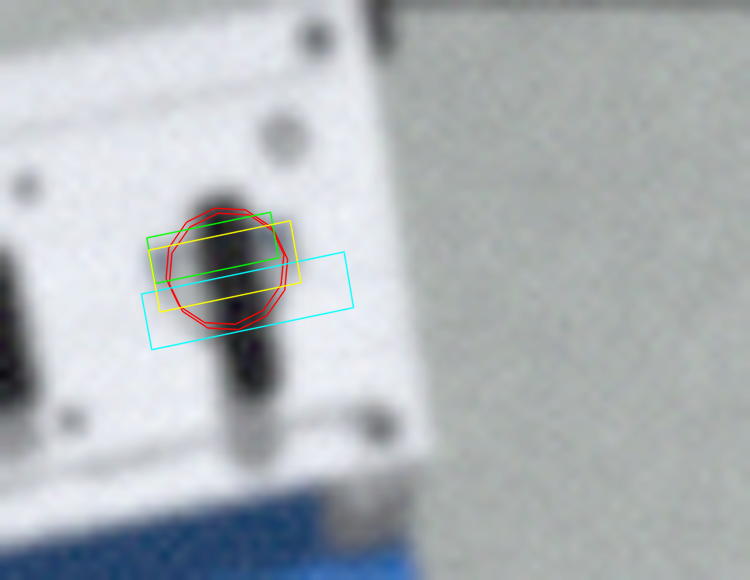

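```bash
cat > chk.py <<'E'
import sys
from h import *
k=sys.argv[1]
c=cal("top"); K,R,t=c; z=np.load(f"top{k}.npz"); g=cv2.cvtColor(z["p"],cv2.COLOR_RGB2GRAY)
u0,v0=287,138; sub=g[v0:v0+35,u0:u0+28]; nl,lab,st,cen=cv2.connectedComponentsWithStats((sub<80).astype(np.uint8)); i=1+st[1:,4].argmax(); print(st[i],cen[i]+[u0,v0])
yy,xx=np.where(lab==i); P=np.c_[xx,yy]-cen[i]; e=np.linalg.svd(P,full_matrices=False)[2][0]; obs=np.degrees(np.arctan2(e[1],e[0]))%180
o=T2+R2@np.array([-.0008,-.05,.04])
for g_ in (-20,-10,0,10,20):
    d=R2@Rz(np.radians(g_))@[1,0,0]; q=proj(np.array([o-d*.02,o+d*.02]),c); v=q[1]-q[0]; print(g_,np.degrees(np.arctan2(v[1],v[0]))%180,"obs",obs)
d=z["d"]; uu,vv=xx+u0,yy+v0; W=((np.linalg.inv(K)@np.c_[uu,vv,np.ones(len(uu))].T*d[vv,uu]).T-t)@R
L=(W-T2)@R2; print("handle pts z med",np.round(np.percentile(L[:,2],[10,50,90])*1000,1)); m=abs(L[:,2]-.047)<.006; print(m.sum())
A=np.c_[np.ones(m.sum()),L[m][:,0],L[m][:,1]+.05]; s=np.linalg.lstsq(A,L[m][:,2],rcond=None)[0]; print("top plane z %.1f mm, dz/dx %.1f deg dz/dy %.1f"%(s[0]*1e3,*np.degrees(s[1:])), "mean xy",np.round(L[m].mean(0)*1000,1))
e2=np.linalg.svd(L[m][:,:2]-L[m][:,:2].mean(0),full_matrices=False)[2][0]; print("3D handle angle to seat x",np.degrees(np.arctan2(e2[1],e2[0])))
E
python3 chk.py 10
```

```text
[  7   7   9  21 116] [298.35344828 154.56896552]
-20 100.14151740894937 obs 80.26131512490069
-10 90.09986864879458 obs 80.26131512490069
0 79.93230637039076 obs 80.26131512490069
10 69.65756249645544 obs 80.26131512490069
20 59.30890877495696 obs 80.26131512490069
handle pts z med [37.1 45.9 50.2]
99
top plane z 47.3 mm, dz/dx 0.4 deg dz/dy -12.1 mean xy [ -1.1 -48.4  46.9]
3D handle angle to seat x 179.6136191875194
```

```bash
python3 - <<'E'
from h import *
D=[]
for _ in range(6):
    p,d=manip.grab_frame("top"); D.append(d)
D=np.median(D,0); np.savez("top11.npz",p=p,d=D); print(manip.current_time())
a=np.load("top0.npz")["p"][:,:,::-1]; b=p[:,:,::-1]
cv2.imwrite("pics/final.png",np.hstack([cv2.resize(x[110:300,90:460],(400,205)) for x in(a,b)]))
K,R,t=cal("top"); v,u=np.mgrid[135:170,285:315]; W=((np.linalg.inv(K)@np.stack([u.ravel(),v.ravel(),np.ones(u.size)])*D[135:170,285:315].ravel()).T-t)@R; L=(W-T2)@R2
m=(abs(L[:,0])<.02)&(abs(L[:,1]+.05)<.02)
for q in sorted(np.round(L[m&(L[:,2]>.02)]*1000,1).tolist())[::4]: print(q)
E
python3 chk.py 11
```

```text
39.6583
[-19.4, -50.8, 48.5]
[-18.5, -43.9, 45.8]
[-17.0, -57.1, 42.6]
[-14.7, -53.9, 49.5]
[-13.9, -49.2, 48.6]
[-11.7, -49.8, 47.7]
[-10.5, -55.1, 46.9]
[-8.6, -47.8, 48.2]
[-7.2, -52.9, 48.2]
[-5.9, -56.0, 45.7]
[-4.3, -51.0, 48.0]
[-3.1, -44.0, 47.0]
[-1.4, -49.0, 48.1]
[0.1, -52.0, 46.3]
[1.7, -42.6, 44.8]
[3.3, -49.9, 47.6]
[4.9, -55.0, 48.2]
[6.3, -42.9, 31.4]
[7.6, -53.2, 47.3]
[8.7, -56.3, 44.1]
[10.9, -51.0, 49.0]
[12.6, -54.0, 47.9]
[14.1, -44.7, 45.8]
[15.9, -49.6, 47.8]
[17.1, -54.9, 46.7]
[18.3, -47.9, 45.5]
[19.8, -53.0, 46.0]
[  8   7   8  21 113] [298.37168142 154.50442478]
-20 100.14151740894937 obs 80.46249274588969
-10 90.09986864879458 obs 80.46249274588969
0 79.93230637039076 obs 80.46249274588969
10 69.65756249645544 obs 80.46249274588969
20 59.30890877495696 obs 80.46249274588969
handle pts z med [40.3 47.  48.5]
101
top plane z 47.2 mm, dz/dx -1.5 deg dz/dy -9.7 mean xy [ -1.2 -48.4  47. ]
3D handle angle to seat x 178.65651918606335
```

View pics/final.png

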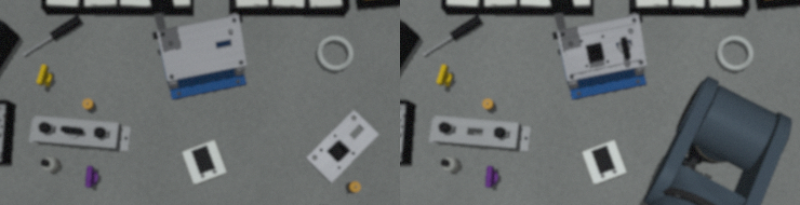

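The handle top reads 47–48 mm across its width, against 47 expected. The -10° slope is edge fall-off at the handle's borders. The bystanders and pins I can compare are where they were, so I hand in.

Run:
```python
from bench import manip
manip.sign_off(); print(manip.current_time())
```

```text
the job is handed in; nothing more can be done
the job is handed in; nothing more can be done
```

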